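# Tip the sealer's controller out of its foam and turn it over

### The arm

A 6-joint arm with a two-finger parallel gripper is mounted at the origin on the work surface. World frame = base frame: x ahead of the robot, y to its left, z up, the work surface at z = 0. Lengths are in m, angles in rad, forces in N, time in s.
With the tool pointing down it reaches from about 0.35 to 0.975 m from the base axis. Payload 4.9 kg.
Tool frame: the origin (TCP) lies at the very end of the fingers, on their centre line; the grasp point (between the pads) lies 19 mm behind it; y points along the fingers, z is the direction in which the jaws open and shut, and the axes are right-handed (so a half turn about y gives the same grasp; the last joint's range is limited). The gripper opens to 85 mm and grips with 20 to 120 N. Pads are 22 mm wide; open, the fingers measure 114 mm over their backs; the gripper's body (76 mm by 85 mm) begins 54 mm behind the grasp point. The pads swing forward as they close: fully open they stand 13 mm farther back than shut.
Start: joints at [1.103, 0.053, 1.613, -0, 1.476, -0.119], TCP at [0.214, 0.587, 0.203] pointing down, gripper open.
Joint ranges: [-3.01, 3.01], [-1.01, 2.22], [0.06, 2.58], [-1.02, 4.17], [0.09, 2.62], [-3.14, 3.14]. Speed limits (rad/s): [2.57, 2.57, 3.14, 3.14, 3.14, 3.14].

### API

Orientations are given as a rotation vector (axis times angle).
In Python, from station import ctrl gives the robot as it stands.
- The arm moves only by the tool arm_command, never from a script. Its argument "steps" is a list of rows, each a list of 3 entries, a list of its own where there are three numbers: the shift along the tool's x, y, z in m, then the turn, a rotation vector about the tool's x, y, z in degrees, then the opening, from 0 (shut) to 1 (fully open). In form: [[[dx, dy, dz], [ax, ay, az], gripper], ...]. A call has 1 to 5 rows; each row is the pose to reach, as a shift and turn from the pose measured when the call began, along the tool's axes at that moment; what a row does not reach only later rows make up. A row lasts 1/10 s, in which the tool goes at most 50 mm and 8.59 degrees, less where a joint would pass 70% of its speed; a pose out of reach is approached as far as the arm can. A call with a gripper value outside its range is refused whole. The fingers move at their own pace and stop on an object; "force" is the grip in N (left out, the last holds). Time passes only in rows, so rows that repeat a pose let the fingers close. It gives the time, the measured TCP pose, the force and the opening at its end, in the units of the state.
- ctrl.get_obs(): the state, without advancing time (a new reading comes with each control period).
- ctrl.get_image(name): name is "scene" or "top"; returns a dict with "img" (384x512x3 uint8, red, green, blue), "camera_matrix" (3x3 intrinsics, pixels), "world_from_camera" (4x4, takes a point from camera to world coordinates). Camera axes: x right, y up, looking along -z (the intrinsics and any distortion apply to the point x, -y, -z); pixel columns grow to the right and rows downward; lengths in m; the calibration is good to about 2 mm. A picture is of the moment at which its call begins. There is no depth.
- ctrl.finish_job(): hands the job in, once; it reports no verdict.
Trained networks look in a picture, given as the dict that the camera call returned (one of the last four; its "shot" number tells which), for a name from the list of things; names that differ only in an ending like _2 or _b are one class to them, and where a whole thing is asked for, a point or a joint stands for the part that bears it (a point fixed in the world has none). Each returns a list of dicts, best first, with "confidence" (0 to 1); they miss things now and then, are a little off and sometimes report something else, mostly with a low value. They report only what shows in the picture. A call takes as long as a camera call. They do not tell look-alikes from the thing itself.
- ctrl.boxes_of(picture, name): "position" ([row, column] in pixels, amid what is visible of it).
The state is a dict: "t": time; "q": joint angles; "dq": joint speeds; "effort": joint torques, N m; "tool_pos": TCP position; "tool_rot": TCP orientation; "contact_force": force on the tool from outside, world axes, zero at the start; "wrist_torque": the same for the moment, N m; "opening": finger opening in m.
Only numpy, scipy, OpenCV 4.12 (cv2) and the standard library are available. Lean on these libraries where they do the work, as an engineer would, in place of code of your own. Each camera call takes 0.05 s, during which the arm holds its last target.

### The job

In the spare-parts case, find the sealer controller (the module with the display window and four keys). Lift one edge of it first so that it tips out of its foam cutout with the opposite edge still in the cutout, then turn it over and leave it lying flat, face down, on the grey service mat so that the terminals on its back can be wired. Do not drop it, and leave the vented power module in its cutout.

Things in the scene. Friction and masses are not known exactly. Their poses are not given: they have to be found in the camera images.
- controller_center (a point): Centre of the controller, a grey block 50 mm (x) by 70 mm (y) by 34 mm thick (z), 0.1 to 0.25 kg, sides flat. z points out of its face, an aluminium plate with a dark window (towards +y) and a row of four black keys (-y); terminals on the back. Starts face up in one of the case's two cutouts. Set on a 50 x 34 mm end it stands by itself, and tips over if pushed near the top.
- power_center (a point): Centre of the power module in the other cutout, a bystander: the same block, size and axes, but its face has six parallel vent slots and neither window nor keys. It stays where it is.
- case: Low foam-filled case fixed to the table, 222 (x) by 148 (y) by 28 mm; origin at the centre of its underside. Two cutouts 52.5 mm either side of its centre along x, each 54 by 74 mm (2 mm clear round the module), 12 mm deep, floor 16 mm above the table. The modules' axes are parallel to the case's; they stand 22 mm proud of the firm foam and can be gripped there.
- mat_top (a point): Centre of the top of the service mat: flat grey rectangle, 180 mm (its x) by 240 mm (its y), 4 mm thick, its top 4 mm above the table, fixed to the table. Its z points up.
Not all that is in view belongs to the job. What is shaped like the part that bears controller_center but blue or orange is not meant.

How it is judged:
By the outcome, as a careful person would: the job done as asked, in the order asked, and still so for the second after the job is handed in, with the robot touching nothing.
It also fails if it takes over 48 s, if anything falls off the work surface, if the arm or the gripper's body presses on something with over 40 N, if the wrist force passes 120 N, or if a joint passes its speed limit or range.

## Working session

There is one attempt and no reset: what is moved stays moved. The work goes in short steps, Python scripts to look and compute and a tool call to move; the robot and the scene stay as the last step left them, time stands still between calls to the robot, and variables do not carry over. Pictures are saved under pics/ and viewed, and the job is handed in when it is done.

Besides the shell and the picture viewer there is one more tool, called after ">>>" by a JSON object that holds its "fn" and its "kwargs". arm_command: Moves the arm, as the interface text tells. Its arguments: {"type":"object","properties":{"steps":{"type":"array"},"force":{"type":"number"}},"required":["steps"]}

```bash
mkdir -p pics; ls; python3 - <<'E'
from station import ctrl
import cv2,numpy as np,pickle
o=ctrl.get_obs();print({k:np.round(v,3).tolist() for k,v in o.items()})
d={}
for n in ["scene","top"]:
    p=ctrl.get_image(n);d[n]=p
    cv2.imwrite(f"pics/{n}0.png",cv2.cvtColor(p["img"],cv2.COLOR_RGB2BGR))
    print(n,[k for k in p],p["camera_matrix"].round(1).tolist(),p["world_from_camera"].round(3).tolist())
    for name in ["controller_center","power_center","case","mat_top"]:
        print(name,[(np.round(b["position"],1).tolist(),round(b["confidence"],2)) for b in ctrl.boxes_of(p,name)])
pickle.dump(d,open("d0.pkl","wb"))
E
```

```text
pics
{'t': 0.0, 'q': [1.103, 0.053, 1.614, 0.0, 1.476, -0.119], 'dq': [-0.0, 0.001, -0.002, -0.002, -0.001, 0.001], 'effort': [-0.003, -39.367, -37.019, -0.0, 0.007, -0.0], 'tool_pos': [0.213, 0.587, 0.201], 'tool_rot': [-1.555, 0.274, -0.273], 'contact_force': [-0.189, -0.163, 0.395], 'wrist_torque': [0.066, -0.028, 0.015], 'opening': 0.085}
scene ['img', 'camera_matrix', 'world_from_camera', 'shot'] [[419.9, 0.0, 255.3], [0.0, 419.9, 184.1], [0.0, 0.0, 1.0]] [[0.218, -0.569, 0.793, 1.289], [0.976, 0.142, -0.166, -0.232], [-0.018, 0.81, 0.587, 0.63], [0.0, 0.0, 0.0, 1.0]]
controller_center [([188.4, 208.5], 0.85), ([171.0, 161.0], 0.76), ([215.5, 145.2], 0.69)]
power_center [([217.5, 212.8], 0.84)]
case [([230.9, 217.5], 0.7)]
mat_top [([206.8, 356.6], 0.85)]
top ['img', 'camera_matrix', 'world_from_camera', 'shot'] [[359.3, 0.0, 254.1], [0.0, 359.3, 189.6], [0.0, 0.0, 1.0]] [[-0.013, 0.982, -0.188, 0.356], [-1.0, -0.017, -0.018, -0.064], [-0.021, 0.187, 0.982, 0.736], [0.0, 0.0, 0.0, 1.0]]
controller_center [([188.9, 316.2], 0.97), ([182.7, 394.8], 0.82), ([267.4, 372.9], 0.57)]
power_center [([138.1, 315.8], 0.81)]
case [([165.8, 312.5], 0.64)]
mat_top [([157.6, 154.1], 0.94)]
```

View pics/scene0.png

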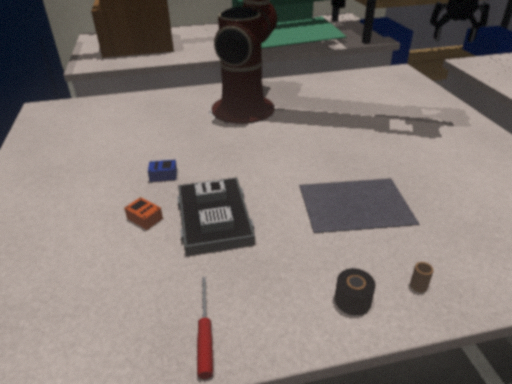

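View pics/top0.png

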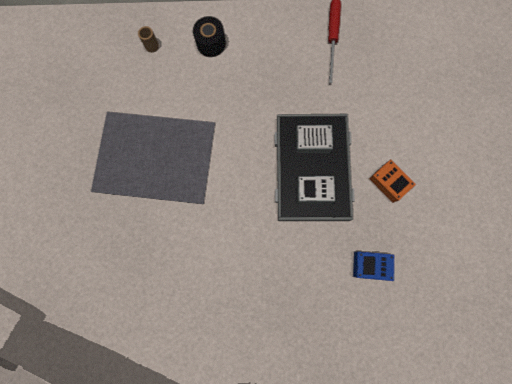

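```bash
python3 - <<'E'
import cv2,pickle
d=pickle.load(open("d0.pkl","rb"))
im=cv2.cvtColor(d["top"]["img"],cv2.COLOR_RGB2BGR)[90:300,250:450]
cv2.imwrite("pics/topcrop0.png",cv2.resize(im,None,fx=2.85,fy=2.85,interpolation=cv2.INTER_CUBIC))
im=cv2.cvtColor(d["scene"]["img"],cv2.COLOR_RGB2BGR)[130:290,110:310]
cv2.imwrite("pics/scenecrop0.png",cv2.resize(im,None,fx=3.7,fy=3.7,interpolation=cv2.INTER_CUBIC))
E
```

```text
(no output)
```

View pics/topcrop0.png

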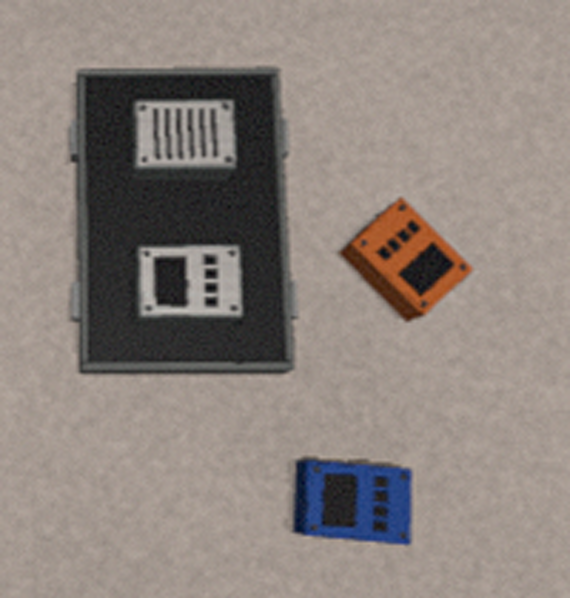

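View pics/scenecrop0.png

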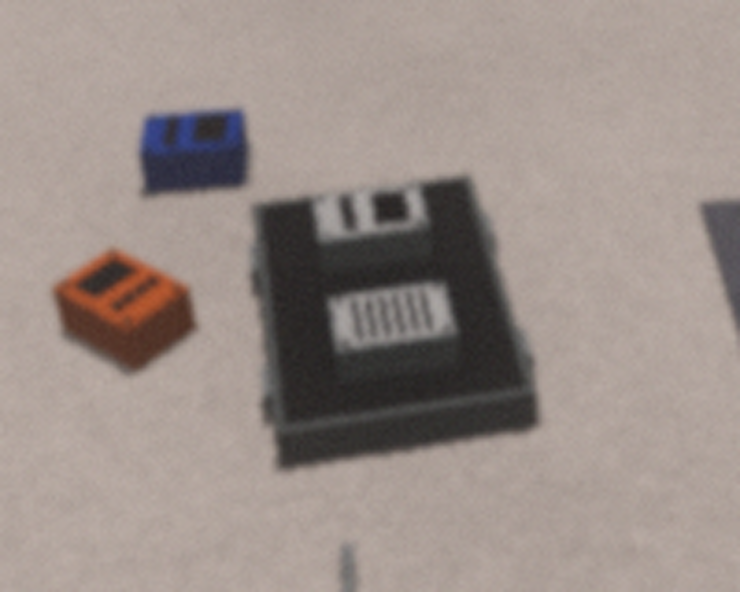

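Candidates in the top view are the grey block at (row 189, col 316), the orange one at (183, 395) and the blue one at (267, 373). The grey one sits in the case and has a window and four keys, so it is the controller. The grey block at (138, 316) has six vent slots, so it is the power module. The controller's window points to image left, which is about +y. The mat is at (158, 154).

Next I measure the poses.

```bash
cat > h.py <<'E'
import numpy as np,cv2
from scipy.spatial.transform import Rotation as Rn
def ray(p,uv):
    K=p["camera_matrix"];T=p["world_from_camera"]
    d=np.array([(uv[0]-K[0,2])/K[0,0],-(uv[1]-K[1,2])/K[1,1],-1.0])
    return T[:3,3],T[:3,:3]@d
def onz(p,uv,z):
    o,d=ray(p,uv);return o+d*(z-o[2])/d[2]
def proj(p,X):
    T=p["world_from_camera"];c=T[:3,:3].T@(np.asarray(X)-T[:3,3]);K=p["camera_matrix"]
    return np.array([K[0,0]*c[0]/-c[2]+K[0,2],K[1,1]*(-c[1])/-c[2]+K[1,2]])
def facecorners(p,rc,r=28,thr=130,closek=9):
    g=cv2.cvtColor(p["img"],cv2.COLOR_RGB2GRAY);x0=int(rc[1]-r);y0=int(rc[0]-r)
    g=cv2.resize(g[y0:y0+2*r,x0:x0+2*r],None,fx=4,fy=4,interpolation=cv2.INTER_CUBIC)
    m=(g>thr).astype(np.uint8);m=cv2.morphologyEx(m,cv2.MORPH_CLOSE,np.ones((closek*4,closek*4)))
    return g,m,x0,y0
E
python3 - <<'E'
from h import *;import pickle
d=pickle.load(open("d0.pkl","rb"))
from station import ctrl
o=ctrl.get_obs();R=Rn.from_rotvec(o["tool_rot"]).as_matrix();print("Rtool",R.round(3).tolist())
q=o["q"];M=Rn.from_euler('ZYZYZ',[q[0],q[1]+q[2],q[3],q[4],q[5]]).as_matrix();print("M^T R",(M.T@R).round(2).tolist())
p=d["top"]
for nm,rc in [("ctl",(189,316)),("pow",(138,316))]:
  for cam,p,rc2 in [("top",d["top"],rc),("scene",d["scene"],(188,209) if nm=="ctl" else (216,215))]:
    K=p["camera_matrix"];
    g=cv2.cvtColor(p["img"],cv2.COLOR_RGB2GRAY)
    m=(g>115).astype(np.uint8);w=np.zeros_like(m);r=(20,24) if cam=="top" else (15,24)
    w[rc2[0]-r[0]:rc2[0]+r[0],rc2[1]-r[1]:rc2[1]+r[1]]=1;m*=w
    pts=np.argwhere(m)[:,::-1]
    W=np.array([onz(p,u,0.05)[:2] for u in pts],np.float32)*1000
    b=cv2.minAreaRect(W);print(nm,cam,b,len(W))
p=d["top"]
g=cv2.cvtColor(p["img"],cv2.COLOR_RGB2GRAY)
for nm,sl,z,t in [("mat",(100,215,85,222),.004,105),("case",(105,228,268,362),.028,100)]:
    w=np.zeros_like(g);w[sl[0]:sl[1],sl[2]:sl[3]]=(g[sl[0]:sl[1],sl[2]:sl[3]]<t)
    w=cv2.morphologyEx(w,cv2.MORPH_OPEN,np.ones((9,9)))
    W=np.array([onz(p,u,z)[:2] for u in np.argwhere(w)[:,::-1]],np.float32)*1000
    print(nm,cv2.minAreaRect(W),len(W))
E
```

```text
Rtool [[0.94, -0.0, 0.342], [-0.342, -0.0, 0.94], [0.0, -1.0, -0.0]]Traceback (most recent call last):
  File "<stdin>", line 5, in <module>
  File "scipy/spatial/transform/_rotation.pyx", line 1413, in scipy.spatial.transform._rotation.Rotation.from_euler
ValueError: Expected axis specification to be a non-empty string of upto 3 characters, got ZYZYZ
```

```bash
cat >> h.py <<'E'
def Rq(q):
    e=Rn.from_euler
    return (e('z',q[0])*e('y',q[1]+q[2])*e('z',q[3])*e('y',q[4])*e('z',q[5])).as_matrix()
E
cat > meas.py <<'E'
from h import *;import pickle
d=pickle.load(open("d0.pkl","rb"))
from station import ctrl
o=ctrl.get_obs();R=Rn.from_rotvec(o["tool_rot"]).as_matrix()
print("M^T R",(Rq(o["q"]).T@R).round(2).tolist())
for nm,rc in [("ctl",(189,316)),("pow",(138,316))]:
  for cam,p,rc2 in [("top",d["top"],rc),("scene",d["scene"],(188,209) if nm=="ctl" else (216,215))]:
    g=cv2.cvtColor(p["img"],cv2.COLOR_RGB2GRAY)
    m=(g>115).astype(np.uint8);w=np.zeros_like(m);r=(20,24) if cam=="top" else (15,24)
    w[rc2[0]-r[0]:rc2[0]+r[0],rc2[1]-r[1]:rc2[1]+r[1]]=1;m*=w
    pts=np.argwhere(m)[:,::-1]
    W=np.array([onz(p,u,0.05)[:2] for u in pts],np.float32)*1000
    b=cv2.minAreaRect(W);print(nm,cam,np.round(b[0],1),np.round(b[1],1),round(b[2],1),len(W))
p=d["top"]
g=cv2.cvtColor(p["img"],cv2.COLOR_RGB2GRAY)
for nm,sl,z,t in [("mat",(100,215,85,222),.004,120),("case",(105,228,268,362),.028,110)]:
    w=np.zeros_like(g);w[sl[0]:sl[1],sl[2]:sl[3]]=(g[sl[0]:sl[1],sl[2]:sl[3]]<t)
    w=cv2.morphologyEx(w,cv2.MORPH_OPEN,np.ones((9,9)))
    W=np.array([onz(p,u,z)[:2] for u in np.argwhere(w)[:,::-1]],np.float32)*1000
    b=cv2.minAreaRect(W);print(nm,np.round(b[0],1),np.round(b[1],1),round(b[2],1),len(W))
E
python3 meas.py
```

```text
M^T R [[-0.0, 0.0, -1.0], [-1.0, 0.0, 0.0], [0.0, 1.0, 0.0]]
ctl top [ 488.3 -172.1] [67.8 47.4] 89.0 571
ctl scene [ 471.7 -178.4] [117.   81.3] 75.9 596
pow top [ 593.1 -173.4] [46.6 68. ] 0.8 544
pow scene [ 593.6 -175.6] [66.  46.4] 88.7 317
mat [571.6 161.6] [241.1 180.5] 82.8 9223
case [ 538.6 -172.2] [148.2 221.7] 88.7 6377
```

```bash
cat >> h.py <<'E'
YAW=np.radians(-0.8)
def Rtool(phi,yaw=YAW):
    """tool z = yawed x axis, phi = rotation (deg) about it; phi=0 tool down"""
    c,s=np.cos(yaw),np.sin(yaw)
    B=np.array([[0,0,c],[0,0,s],[0,-1,0]],float);B[:,0]=np.cross(B[:,1],B[:,2])
    return Rn.from_rotvec(np.radians(phi)*B[:,2]).as_matrix()@B
def go(o,X,R):
    R0=Rn.from_rotvec(o["tool_rot"]).as_matrix()
    return (R0.T@(np.asarray(X)-o["tool_pos"])).round(4).tolist(), np.degrees(Rn.from_matrix(R0.T@R).as_rotvec()).round(2).tolist()
def st(o):
    R0=Rn.from_rotvec(o["tool_rot"]).as_matrix()
    print("t",round(float(o["t"]),2),"pos",np.round(o["tool_pos"],4).tolist(),"q",np.round(o["q"],3).tolist(),"F",np.round(o["contact_force"],1).tolist(),"open",round(float(o["opening"]),4),
      "phi",round(float(np.degrees(np.arctan2(-R0[:2,1]@[0,-1],-R0[2,1]))),2),"zhead",np.degrees(np.arctan2(R0[1,2],R0[0,2])).round(2),"zz",R0[2,2].round(3))
    import json
    open("log.jsonl","a").write(json.dumps([np.asarray(o["q"]).tolist(),np.asarray(o["tool_pos"]).tolist()])+"\n")
def cam(name,fn,crop=None,f=1):
    from station import ctrl
    p=ctrl.get_image(name);im=cv2.cvtColor(p["img"],cv2.COLOR_RGB2BGR)
    if crop: im=im[crop[0]:crop[1],crop[2]:crop[3]]
    cv2.imwrite("pics/"+fn,cv2.resize(im,None,fx=f,fy=f,interpolation=cv2.INTER_CUBIC));return p
E
python3 - <<'E'
from h import *;from station import ctrl;import pickle
o=ctrl.get_obs();st(o)
print(go(o,[.488,-.152,.13],Rtool(0)))
p=pickle.load(open("d0.pkl","rb"))["scene"]
g=cv2.cvtColor(p["img"],cv2.COLOR_RGB2GRAY);m=np.zeros_like(g);m[180:196,193:228]=g[180:196,193:228]>105
n,l,s,c=cv2.connectedComponentsWithStats(m);print(s[1:].tolist())
W=np.array([onz(p,u,0.05)[:2] for u in np.argwhere(m)[:,::-1]],np.float32)*1000
print(cv2.minAreaRect(W))
E
```

```text
t 0.5 pos [0.2136, 0.5873, 0.2025] q [1.103, 0.053, 1.613, -0.0, 1.476, -0.119] F [0.3, 0.3, 0.2] open 0.0855 phi -0.0 zhead 70.02 zz -0.0
([0.5106, 0.0725, -0.601], [0.0, 70.82, 0.0])
[[193, 180, 32, 15, 283]]
((483.7825927734375, -175.3990020751953), (71.40211486816406, 59.07125473022461), 87.48443603515625)
```

>>> {"fn": "arm_command", "kwargs": {"steps": [[[0.511,0.07,-0.601],[0,70.8,0],1],[[0.511,0.07,-0.601],[0,70.8,0],1],[[0.511,0.07,-0.601],[0,70.8,0],1],[[0.511,0.07,-0.601],[0,70.8,0],1],[[0.511,0.07,-0.601],[0,70.8,0],1]], "force": 60}}

```text
t: 1.0
tool_pos: [0.3006, 0.3522, 0.1804]
tool_rot: [-1.394, 0.858, -0.859]
contact_force: [0.9, -0.4, 0.6]
opening: 0.0854
```

```bash
python3 - <<'E'
from h import *;from station import ctrl
o=ctrl.get_obs();st(o)
print(go(o,[.488,-.152,.13],Rtool(0)))
E
```

```text
t 1.0 pos [0.3006, 0.3522, 0.1804] q [0.704, -0.338, 2.002, -0.0, 1.478, 0.237] F [0.9, -0.4, 0.6] open 0.0854 phi 0.01 zhead 26.74 zz 0.001
([0.5346, 0.0504, -0.0596], [-0.04, 27.54, -0.0])
```

>>> {"fn": "arm_command", "kwargs": {"steps": [[[0.535,0.05,-0.06],[0,27.5,0],1],[[0.535,0.05,-0.06],[0,27.5,0],1],[[0.535,0.05,-0.06],[0,27.5,0],1],[[0.535,0.05,-0.06],[0,27.5,0],1],[[0.535,0.05,-0.06],[0,27.5,0],1]]}}

```text
t: 1.5
tool_pos: [0.3872, 0.1186, 0.1577]
tool_rot: [-1.2, 1.218, -1.22]
contact_force: [0.7, 1.0, -0.2]
opening: 0.0852
```

```bash
python3 - <<'E'
from h import *;from station import ctrl
o=ctrl.get_obs();st(o)
print(go(o,[.488,-.132,.13],Rtool(-20)))
E
```

```text
t 1.5 pos [0.3872, 0.1186, 0.1577] q [0.113, -0.494, 2.15, 0.0, 1.483, 0.126] F [0.7, 1.0, -0.2] open 0.0852 phi 0.03 zhead -0.78 zz 0.003
([0.2492, 0.0278, 0.1041], [-0.15, -0.01, -20.04])
```

>>> {"fn": "arm_command", "kwargs": {"steps": [[[0.249,0.028,0.104],[0,0,-20],1],[[0.249,0.028,0.104],[0,0,-20],1],[[0.249,0.028,0.104],[0,0,-20],1],[[0.249,0.028,0.104],[0,0,-20],1],[[0.249,0.028,0.104],[0,0,-20],1]]}}

```text
t: 2.0
tool_pos: [0.48, -0.1118, 0.132]
tool_rot: [-1.454, 1.033, -1.472]
contact_force: [0.2, 0.2, 0.5]
opening: 0.0855
```

```bash
python3 - <<'E'
from h import *;from station import ctrl;import json
o=ctrl.get_obs();st(o)
print(go(o,[.488,-.132,.13],Rtool(-20)))
L=[json.loads(l) for l in open("log.jsonl")]
A=[];b=[]
for q,x in L:
    s=q[1]+q[2];ez=Rn.from_euler('z',q[0]).as_matrix();a=Rq(q)[:,2]
    A.append(np.c_[ez@[1,0,0],[0,0,1],ez@[np.sin(q[1]),0,np.cos(q[1])],ez@[np.sin(s),0,np.cos(s)],ez@[np.cos(s),0,-np.sin(s)],a]);b.append(x)
A=np.vstack(A);b=np.hstack(b);print(np.linalg.svd(A)[1]);r=np.linalg.lstsq(A,b,rcond=None);print(r[0].round(3),(A@r[0]-b).round(3))
E
```

```text
t 2.0 pos [0.48, -0.1118, 0.132] q [-0.169, -0.231, 2.03, -0.357, 1.3, -0.067] F [0.2, 0.2, 0.5] open 0.0855 phi -19.96 zhead -0.71 zz 0.003
([0.0183, 0.0087, 0.0083], [-0.2, 0.03, -0.04])
[3.95865686 2.84691401 0.37185294 0.26924143 0.08413462 0.07919804]
[ 0.102 -0.061  0.424  0.5    0.024  0.088] [ 0.066 -0.034  0.     0.048 -0.056  0.     0.008 -0.074 -0.    -0.
 -0.    -0.   ]
```

```bash
cat >> h.py <<'E'
def Acols(q):
    s=q[1]+q[2];ez=Rn.from_euler('z',q[0]).as_matrix();a=Rq(q)[:,2]
    return np.c_[ez@[1,0,0],[0,0,1],ez@[np.sin(q[1]),0,np.cos(q[1])],ez@[np.sin(s),0,np.cos(s)],ez@[np.cos(s),0,-np.sin(s)],a,ez@[0,1,0]]
def fit():
    import json
    L=[json.loads(l) for l in open("log.jsonl")]
    A=np.vstack([Acols(q) for q,x in L]);b=np.hstack([x for q,x in L])
    # ridge toward small values, tiny
    lam=3e-3;r=np.linalg.lstsq(np.vstack([A,lam*np.eye(7)]),np.r_[b,lam*np.array([0,.2,.4,.4,0,.25,.07])],rcond=None)[0]
    return r,np.abs(A@r-b).max()
LO=np.array([-3.01,-1.01,.06,-1.02,.09,-3.14]);HI=np.array([3.01,2.22,2.58,4.17,2.62,3.14])
def ik(r,X,R,q0):
    from scipy.optimize import least_squares
    def f(q): 
        return np.r_[(Acols(q)@r-X)*5,(Rn.from_matrix(R.T@RqT(q))).as_rotvec()]
    s=least_squares(f,np.clip(q0,LO+.01,HI-.01),bounds=(LO,HI));return s.x,np.linalg.norm(s.fun)
TT=np.array([[0,0,-1],[-1,0,0],[0,1,0]],float)
def RqT(q): return Rq(q)@TT
E
python3 - <<'E'
from h import *;from station import ctrl
o=ctrl.get_obs()
r,e=fit();print(r.round(4),e)
print(go(o,[.4885,-.140,.080],Rtool(-20)))
E
```

```text
[1.000e-04 2.379e-01 4.264e-01 6.097e-01 9.560e-02 3.083e-01 7.420e-02] 1.2361458851861684e-05
([0.0087, 0.0585, 0.0087], [-0.2, 0.03, -0.04])
```

>>> {"fn": "arm_command", "kwargs": {"steps": [[[0.009,0.058,0.009],[-0.2,0,0],1],[[0.009,0.058,0.009],[-0.2,0,0],1],[[0.009,0.058,0.009],[-0.2,0,0],1]]}}

```text
t: 2.3
tool_pos: [0.4869, -0.1403, 0.0783]
tool_rot: [-1.459, 1.041, -1.468]
contact_force: [-0.4, -0.3, -0.6]
opening: 0.086
```

```bash
python3 - <<'E'
from h import *;from station import ctrl
o=ctrl.get_obs();st(o)
r,e=fit();print(r.round(4),e)
print("final",go(o,[.4885,-.157,.0335],Rtool(-20)))
cam("scene","s1.png",(120,280,100,320),3.4);cam("top","t1.png",(80,300,220,460),3)
q=o["q"];
c=np.array([.4883,-.1738,.033])
# kinematic feasibility of plan
for nm,X,ph,yaw in [("grasp",[.4885,-.157,.0335],-20,YAW),("lift",[.4885,-.15,.2],70,YAW),("stand",[.55,.10,.06],70,YAW),("stand",[.55,.16,.06],70,-.1),("regrasp",[.55,.16,.06],-50,YAW),("regrasp",[.55,.16,.06],-45,.2),("regrasp",[.55,.16,.06],-40,0),("lay",[.55,.16,.02],40,YAW),("lay",[.55,.16,.02],50,YAW)]:
    s,er=ik(r,np.array(X),Rtool(ph,yaw),q);print(nm,ph,s.round(2),round(er,4))
E
```

```text
t 2.3 pos [0.4869, -0.1403, 0.0783] q [-0.224, -0.137, 2.045, -0.368, 1.188, -0.078] F [-0.4, -0.3, -0.6] open 0.086 phi -19.88 zhead -0.89 zz -0.005
[0.     0.238  0.4264 0.6099 0.0957 0.3083 0.0742] 5.905430329022909e-06
final ([0.0004, 0.0477, 0.0021], [0.3, 0.02, -0.11])
grasp -20 [-0.26 -0.07  2.06 -0.38  1.09 -0.07] 0.0
lift 70 [-0.85  0.32  1.68  0.81  2.09 -0.79] 0.0
stand 70 [-0.46  0.4   1.87  1.02  1.66 -0.8 ] 0.0
stand 70 [-0.38  0.33  1.97  1.13  1.54 -0.77] 0.0
regrasp -50 [ 0.51  0.43  1.62 -0.72  1.62  0.7 ] 0.0
regrasp -45 [ 0.52  0.31  1.74 -0.74  1.44  0.55] 0.0
regrasp -40 [ 0.46  0.33  1.67 -0.61  1.51  0.62] 0.0
lay 40 [-0.21  0.18  1.95  0.72  1.27 -0.5 ] 0.0
lay 50 [-0.27  0.25  1.94  0.86  1.35 -0.64] 0.0
```

View pics/s1.png

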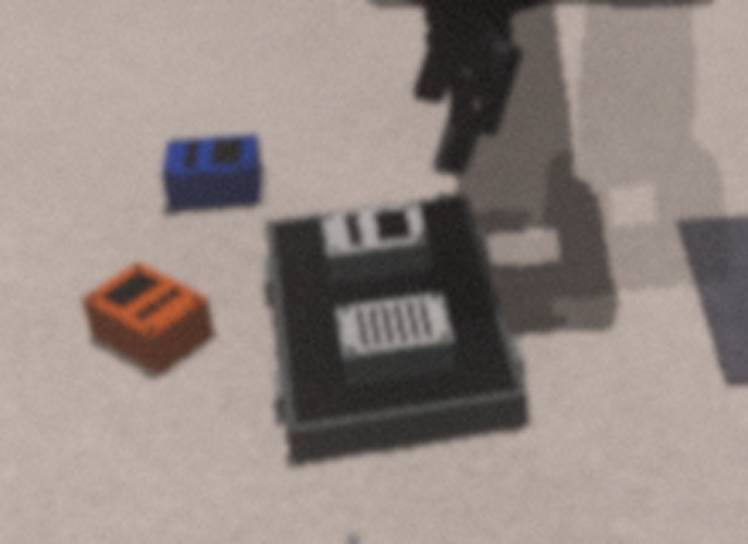

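View pics/t1.png

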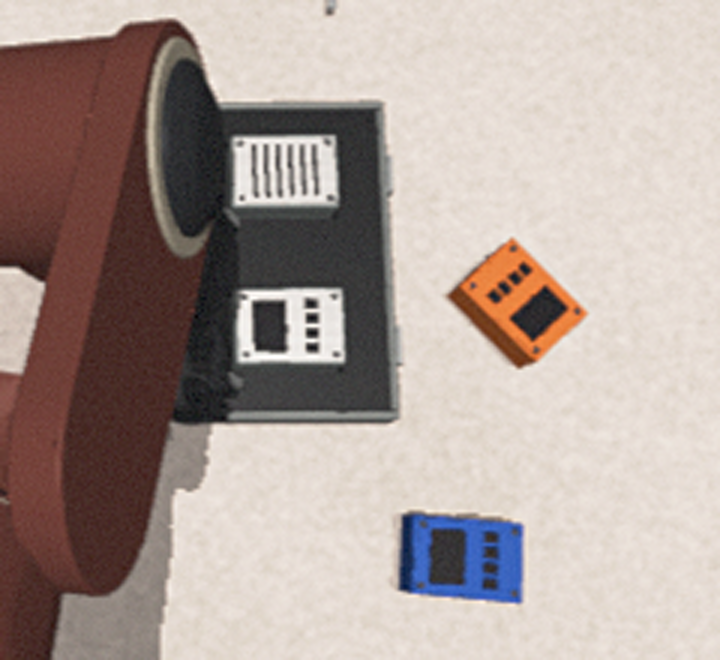

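```bash
python3 - <<'E'
from h import *;import pickle
p=pickle.load(open("d0.pkl","rb"))["top"]
for X in ([.487-.05,-.136,.091],[.487+.05,-.136,.091],[.487,-.136,.091]):
    u=proj(p,X);print(((u-[220,80])*3).round(0))
E
```

```text
[243. 396.]
[237. 235.]
[240. 314.]
```

```bash
python3 - <<'E'
from h import *
p=cam("top","t2.png",(130,230,270,350),6)
im=cv2.imread("pics/t2.png")
for X in ([.487-.0425,-.136,.091],[.487+.0425,-.136,.091],[.487-.057,-.136,.091],[.487+.057,-.136,.091]):
    u=((proj(p,X)-[270,130])*6).astype(int);cv2.circle(im,tuple(int(v) for v in u),4,(0,0,255),1)
g=np.clip(im.astype(float)*2.2,0,255).astype(np.uint8);cv2.imwrite("pics/t2.png",g)
E
```

```text
(no output)
```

View pics/t2.png

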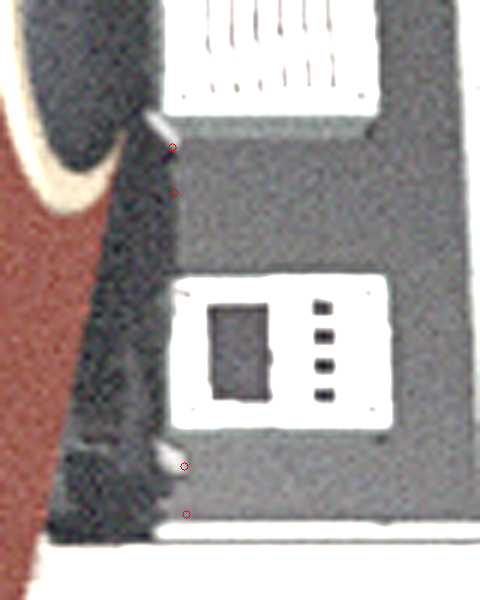

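```bash
python3 - <<'E'
from h import *
p=cam("scene","s2.png",(120,220,190,290),6)
im=np.clip(cv2.imread("pics/s2.png").astype(float)*2,0,255).astype(np.uint8)
for X in ([.487-.0425,-.136,.091],[.487+.0425,-.136,.091],[.487-.057,-.136,.091],[.487+.057,-.136,.091]):
    u=((proj(p,X)-[190,120])*6).astype(int);cv2.circle(im,tuple(int(v) for v in u),4,(0,0,255),2)
cv2.imwrite("pics/s2.png",im)
E
```

```text
(no output)
```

View pics/s2.png

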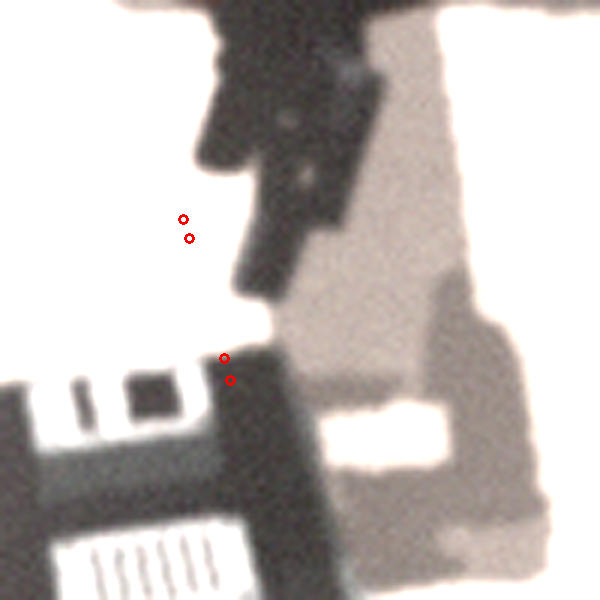

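```bash
python3 - <<'E'
from h import *;from station import ctrl;import pickle
p=pickle.load(open("d0.pkl","rb"));o=ctrl.get_obs();R=Rn.from_rotvec(o["tool_rot"]).as_matrix();T=np.array(o["tool_pos"])
for b in (0,.013,.02,.03,.04,.05):
    for s in (1,-1):
        X=T-R[:,1]*b+R[:,2]*s*.05
        print(b,s,"scene",((proj(p["scene"],X)-[190,120])*6).round(),"top",((proj(p["top"],X)-[270,130])*6).round())
E
```

```text
0 1 scene [220. 394.] top [183. 167.]
0 -1 scene [182. 252.] top [191. 485.]
0.013 1 scene [230. 366.] top [172. 157.]
0.013 -1 scene [191. 225.] top [181. 480.]
0.02 1 scene [235. 350.] top [167. 151.]
0.02 -1 scene [196. 210.] top [175. 477.]
0.03 1 scene [243. 328.] top [158. 142.]
0.03 -1 scene [203. 188.] top [166. 473.]
0.04 1 scene [251. 305.] top [150. 133.]
0.04 -1 scene [210. 167.] top [158. 469.]
0.05 1 scene [259. 282.] top [141. 124.]
0.05 -1 scene [217. 145.] top [149. 464.]
```

```bash
python3 - <<'E'
from h import *
p=cam("scene","s3.png",(120,220,190,290),6)
im=cv2.imread("pics/s3.png").astype(float)
im=np.clip((im-110)*2.2,0,255).astype(np.uint8)
cv2.imwrite("pics/s3.png",im)
E
```

```text
(no output)
```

View pics/s3.png

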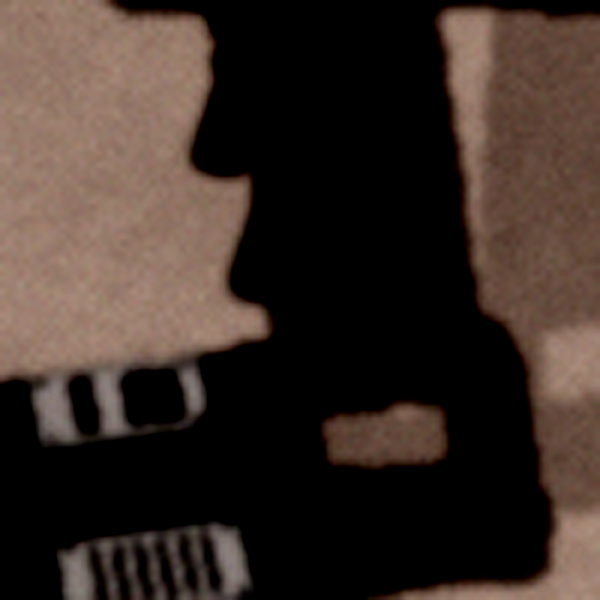

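>>> {"fn": "arm_command", "kwargs": {"steps": [[[0,0,0],[0,0,0],0.66],[[0,0,0],[0,0,0],0.66],[[0,0,0],[0,0,0],0.66],[[0,0,0],[0,0,0],0.66]]}}

```text
t: 2.95
tool_pos: [0.49, -0.1392, 0.0827]
tool_rot: [-1.455, 1.031, -1.472]
contact_force: [-0.1, 0.4, 0.1]
opening: 0.0564
```

```bash
python3 - <<'E'
from h import *;from station import ctrl
o=ctrl.get_obs();st(o)
a=cam("scene","s4.png",(100,220,180,300),5);b=cam("top","t4.png",(130,230,260,360),5)
R=Rn.from_rotvec(o["tool_rot"]).as_matrix();T=np.array(o["tool_pos"])
A=cv2.imread("pics/s4.png");B=cv2.imread("pics/t4.png");h=float(o["opening"])/2
for im,p,of in ((A,a,[180,100]),(B,b,[260,130])):
    im[:]=np.clip(im.astype(float)*1.8,0,255)
    for bb,c in ((0,(0,0,255)),(.02,(0,255,0)),(.04,(255,0,0))):
        for s in (h,-h,h+.0145,-h-.0145):
            u=((proj(p,T-R[:,1]*bb+R[:,2]*s)-of)*5).astype(int);cv2.circle(im,(int(u[0]),int(u[1])),3,c,1)
cv2.imwrite("pics/j4.png",np.hstack([cv2.resize(A,(400,400)),cv2.resize(B,(400,400))]))
E
```

```text
t 2.95 pos [0.49, -0.1392, 0.0827] q [-0.22, -0.142, 2.042, -0.368, 1.188, -0.078] F [-0.1, 0.4, 0.1] open 0.0564 phi -20.0 zhead -0.66 zz 0.003
```

View pics/j4.png

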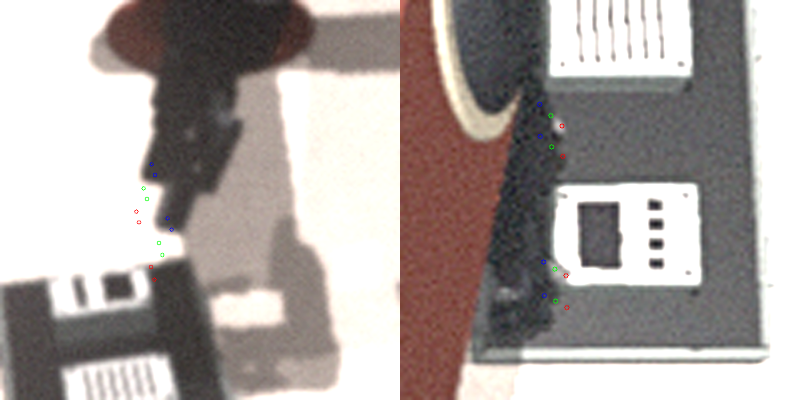

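```bash
python3 - <<'E'
from h import *;from station import ctrl
o=ctrl.get_obs()
print("final",go(o,[.4885,-.157,.0335],Rtool(-20)))
E
```

```text
final ([-0.0001, 0.0521, -0.0014], [-0.2, 0.06, -0.0])
```

>>> {"fn": "arm_command", "kwargs": {"steps": [[[0,0,-0.001],[0,0,0],0.9],[[0,0,-0.001],[0,0,0],0.9],[[0,0.025,-0.001],[0,0,0],0.9],[[0,0.052,-0.001],[0,0,0],0.9],[[0,0.052,-0.001],[0,0,0],0.9]]}}

```text
t: 3.55
tool_pos: [0.4856, -0.1568, 0.0299]
tool_rot: [-1.46, 1.039, -1.467]
contact_force: [-0.3, 0.3, -0.4]
opening: 0.0768
```

```bash
cat > look.py <<'E'
import sys
from h import *;from station import ctrl
n=sys.argv[1]
o=ctrl.get_obs();st(o)
cs=[int(v) for v in sys.argv[2].split(",")];ct=[int(v) for v in sys.argv[3].split(",")]
a=cam("scene",n+"s.png",cs,1);b=cam("top",n+"t.png",ct,1)
R=Rn.from_rotvec(o["tool_rot"]).as_matrix();T=np.array(o["tool_pos"]);h=float(o["opening"])/2
out=[]
for p,c,f in ((a,cs,n+"s.png"),(b,ct,n+"t.png")):
    k=400/max(c[1]-c[0],c[3]-c[2])
    im=cv2.resize(cv2.imread("pics/"+f),None,fx=k,fy=k,interpolation=cv2.INTER_CUBIC);im=np.clip(im.astype(float)*1.6,0,255).astype(np.uint8)
    for bb,cc in ((0,(0,0,255)),(.02,(0,255,0)),(.04,(255,0,0))):
        for s in (h,-h):
            u=((proj(p,T-R[:,1]*bb+R[:,2]*s)-[c[2],c[0]])*k);cv2.circle(im,(int(u[0]),int(u[1])),3,cc,1)
    out.append(cv2.copyMakeBorder(im,0,400-im.shape[0],0,400-im.shape[1],cv2.BORDER_CONSTANT) if im.shape[0]<=400 and im.shape[1]<=400 else im[:400,:400])
cv2.imwrite("pics/"+n+".png",np.hstack(out))
E
python3 look.py j5 130,230,190,290 130,230,260,360
```

```text
t 3.55 pos [0.4856, -0.1568, 0.0299] q [-0.258, -0.064, 2.07, -0.384, 1.085, -0.073] F [-0.3, 0.3, -0.4] open 0.0768 phi -19.88 zhead -0.76 zz -0.004
```

View pics/j5.png

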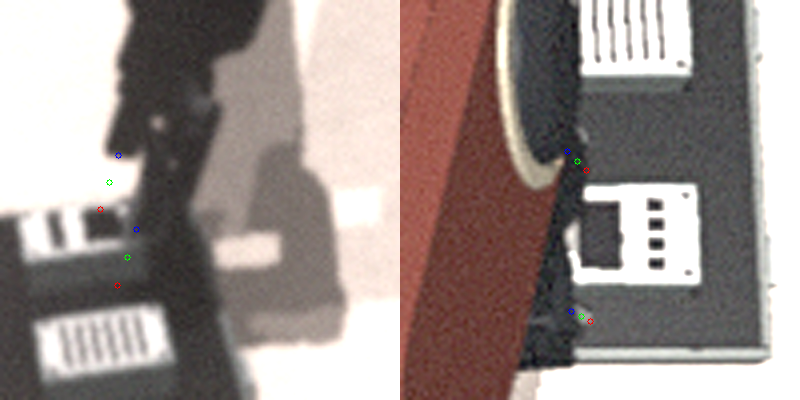

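>>> {"fn": "arm_command", "kwargs": {"steps": [[[0.002,0.008,0.003],[0,0,0],0.9],[[0.002,0.015,0.003],[0,0,0],0.9],[[0.002,0.015,0.003],[0,0,0],0.9]]}}

```text
t: 3.95
tool_pos: [0.4911, -0.1641, 0.0195]
tool_rot: [-1.456, 1.034, -1.47]
contact_force: [0.5, 0.1, -0.3]
opening: 0.0771
```

```bash
python3 look.py j6 130,230,190,290 130,230,260,360
```

```text
t 3.95 pos [0.4911, -0.1641, 0.0195] q [-0.269, -0.035, 2.063, -0.389, 1.055, -0.073] F [0.5, 0.1, -0.3] open 0.0771 phi -19.97 zhead -0.72 zz 0.001
```

View pics/j6.png

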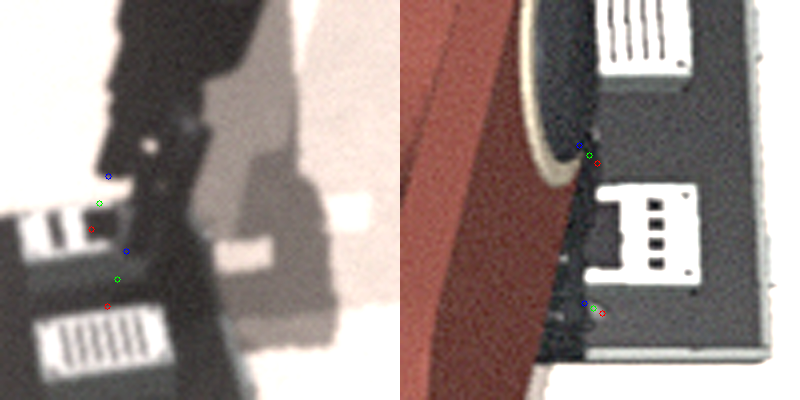

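>>> {"fn": "arm_command", "kwargs": {"steps": [[[0,0.009,-0.002],[0,0,0],0.9],[[0,0.018,-0.002],[0,0,0],0.9],[[0,0.018,-0.002],[0,0,0],0.9],[[0,0.018,-0.002],[0,0,0],0.9]]}}

```text
t: 4.45
tool_pos: [0.4887, -0.1701, 0.0024]
tool_rot: [-1.457, 1.035, -1.47]
contact_force: [0.1, -1.0, 0.3]
opening: 0.0764
```

```bash
python3 look.py j7 130,230,190,290 130,230,260,360
```

```text
t 4.45 pos [0.4887, -0.1701, 0.0024] q [-0.282, -0.009, 2.071, -0.396, 1.019, -0.07] F [0.1, -1.0, 0.3] open 0.0764 phi -19.95 zhead -0.72 zz 0.0
```

View pics/j7.png

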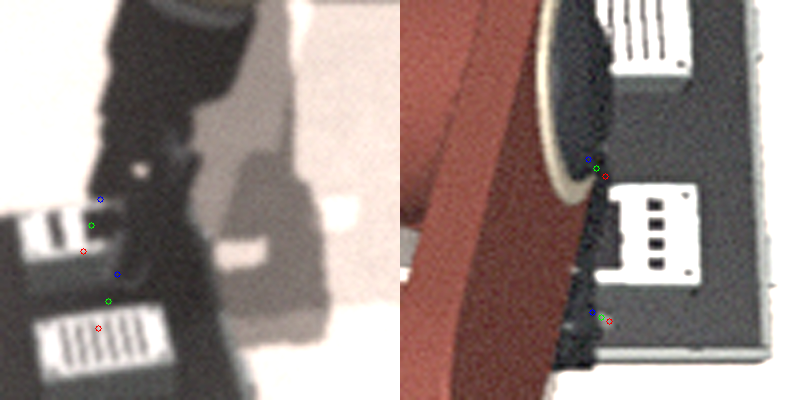

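>>> {"fn": "arm_command", "kwargs": {"steps": [[[0,0,0],[0,0,0],0.5],[[0,0,0],[0,0,0],0.5],[[0,0,0],[0,0,0],0.5],[[0,0,0],[0,0,0],0.5],[[0,0,0],[0,0,0],0.5]], "force": 60}}

```text
t: 5.05
tool_pos: [0.4901, -0.1703, 0.0038]
tool_rot: [-1.455, 1.032, -1.472]
contact_force: [1.0, 2.0, 5.1]
opening: 0.0486
```

```bash
python3 look.py j8 130,230,190,290 130,230,260,360
```

```text
t 5.05 pos [0.4901, -0.1703, 0.0038] q [-0.282, -0.01, 2.07, -0.396, 1.019, -0.07] F [1.0, 2.0, 5.1] open 0.0486 phi -19.99 zhead -0.7 zz 0.003
```

View pics/j8.png

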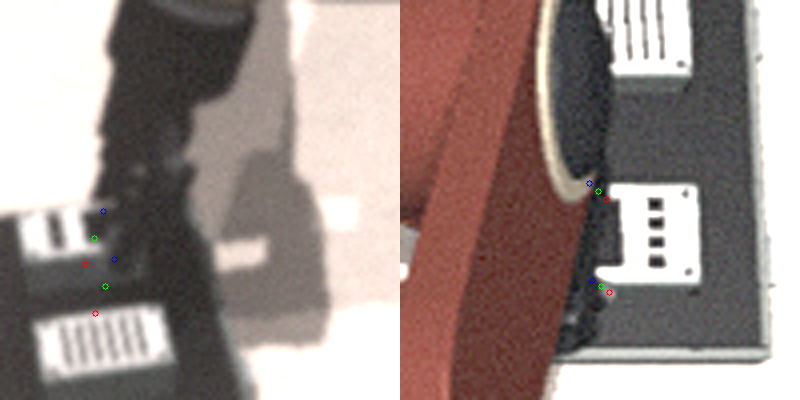

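```bash
cat > tip.py <<'E'
import sys
from h import *;from station import ctrl
T0=np.array([.490,-.1703,.0038]);P=np.array([.490,-.2088,.016])
ax=np.array([np.cos(YAW),np.sin(YAW),0]);yy=np.array([-ax[1],ax[0],0])
o=ctrl.get_obs();st(o)
for a in sys.argv[1:]:
    th,extra=[float(v) for v in a.split(":")]
    s=max(0,.012*np.tan(np.radians(th))-.0005)
    T=P+Rn.from_rotvec(np.radians(th)*ax).as_matrix()@(T0-P)+yy*s+[0,0,.0015+extra]
    print(th,go(o,T,Rtool(-20+th)))
E
python3 tip.py 5:0 10:0 15:0 20:0
```

```text
t 5.15 pos [0.4901, -0.1702, 0.0038] q [-0.282, -0.01, 2.07, -0.396, 1.019, -0.07] F [0.5, 2.7, 4.8] open 0.0487 phi -19.99 zhead -0.69 zz 0.003
5.0 ([0.0004, -0.0051, -0.0001], [-0.19, 0.05, 4.99])
10.0 ([-0.0, -0.0089, -0.0], [-0.19, 0.06, 9.99])
15.0 ([-0.0002, -0.0127, -0.0], [-0.18, 0.07, 14.99])
20.0 ([-0.0, -0.0164, -0.0], [-0.18, 0.08, 19.99])
```

>>> {"fn": "arm_command", "kwargs": {"steps": [[[0,0,0],[0,0,0],0.4],[[0,-0.005,0],[0,0,5],0.4],[[0,-0.009,0],[0,0,10],0.4],[[0,-0.0125,0],[0,0,15],0.4],[[0,-0.0125,0],[0,0,15],0.4]]}}

```text
t: 5.65
tool_pos: [0.4898, -0.1674, 0.0155]
tool_rot: [-1.263, 1.177, -1.286]
contact_force: [1.0, 0.6, -2.6]
opening: 0.0485
```

```bash
python3 tip.py 15:0 20:0 25:0 30:0 35:0; python3 look.py j9 110,230,180,300 110,230,250,370
```

```text
t 5.65 pos [0.4898, -0.1674, 0.0155] q [-0.426, -0.025, 2.026, -0.087, 1.104, -0.373] F [1.0, 0.6, -2.6] open 0.0485 phi -4.95 zhead -0.9 zz 0.003
15.0 ([-0.0016, -0.0003, 0.0002], [-0.17, -0.11, -0.05])
20.0 ([-0.0024, -0.0039, 0.0002], [-0.18, -0.1, 4.95])
25.0 ([-0.0031, -0.0075, 0.0002], [-0.18, -0.1, 9.95])
30.0 ([-0.0035, -0.011, 0.0002], [-0.19, -0.09, 14.95])
35.0 ([-0.0038, -0.0145, 0.0002], [-0.19, -0.08, 19.95])
t 5.65 pos [0.4898, -0.1674, 0.0155] q [-0.426, -0.025, 2.026, -0.087, 1.104, -0.373] F [1.0, 0.6, -2.6] open 0.0485 phi -4.95 zhead -0.9 zz 0.003
```

View pics/j9.png

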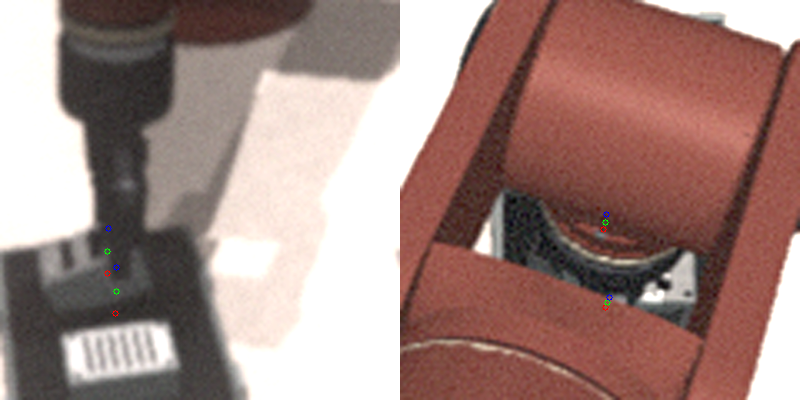

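The scene view shows the controller tipping. Its window end, near (120, 250) in the left panel, is raised and its keys end is still in the foam. I'll keep going.

>>> {"fn": "arm_command", "kwargs": {"steps": [[[-0.0024,-0.004,0],[0,0,5],0.4],[[-0.003,-0.0075,0],[0,0,10],0.4],[[-0.0035,-0.011,0],[0,0,15],0.4],[[-0.004,-0.0145,0],[0,0,20],0.4],[[-0.004,-0.0145,0],[0,0,20],0.4]]}}

```text
t: 6.25
tool_pos: [0.4889, -0.1619, 0.028]
tool_rot: [-1.007, 1.331, -1.027]
contact_force: [0.0, -1.2, 1.0]
opening: 0.0486
```

```bash
python3 tip.py 35:0 40:0 45:0 45:.03 45:.06; python3 look.py j10 110,230,180,300 110,230,250,370
```

```text
t 6.25 pos [0.4889, -0.1619, 0.028] q [-0.596, 0.053, 1.942, 0.225, 1.299, -0.658] F [0.0, -1.2, 1.0] open 0.0486 phi 14.9 zhead -0.88 zz -0.0
35.0 ([0.0, -0.0016, 0.0012], [-0.0, -0.08, 0.1])
40.0 ([-0.0013, -0.0047, 0.0012], [-0.01, -0.08, 5.1])
45.0 ([-0.0025, -0.0077, 0.0012], [-0.01, -0.08, 10.1])
45.0 ([-0.0103, -0.0367, 0.0012], [-0.01, -0.08, 10.1])
45.0 ([-0.018, -0.0657, 0.0012], [-0.01, -0.08, 10.1])
t 6.25 pos [0.4889, -0.1619, 0.028] q [-0.596, 0.053, 1.942, 0.225, 1.299, -0.658] F [0.0, -1.2, 1.0] open 0.0486 phi 14.9 zhead -0.88 zz -0.0
```

View pics/j10.png

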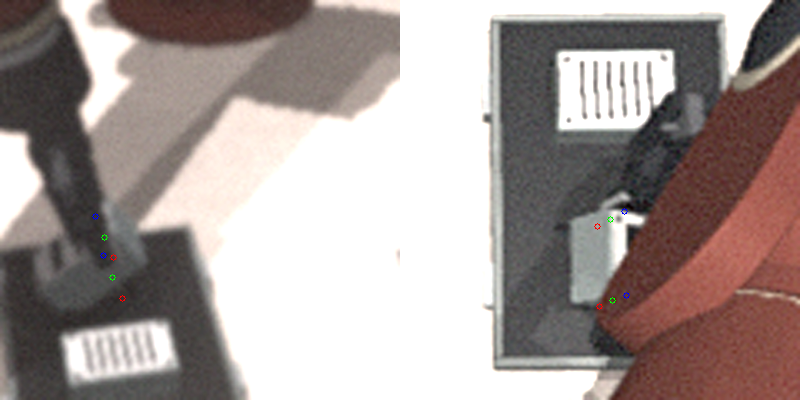

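>>> {"fn": "arm_command", "kwargs": {"steps": [[[-0.001,-0.005,0],[0,0,5],0.4],[[-0.001,-0.005,0],[0,0,5],0.4],[[-0.005,-0.02,0],[0,0,8],0.4],[[-0.01,-0.037,0],[0,0,10],0.4],[[-0.018,-0.066,0],[0,0,10],0.4]]}}

```text
t: 6.85
tool_pos: [0.4866, -0.1588, 0.0935]
tool_rot: [-0.88, 1.397, -0.892]
contact_force: [-0.3, 0.6, -2.1]
opening: 0.0485
```

```bash
python3 - <<'E'
from h import *;from station import ctrl
o=ctrl.get_obs();st(o);r,e=fit();print(r.round(4),e)
print(go(o,[.49,-.15,.20],Rtool(45)))
print(go(o,[.52,.10,.16],Rtool(70)))
q=o["q"]
for f in np.linspace(0,1,6):
    s,er=ik(r,np.array([.49+.03*f,-.15+.25*f,.20-.04*f]),Rtool(45+25*f),q);q=s;print(s.round(2),round(er,4))
E
```

```text
t 6.85 pos [0.4866, -0.1588, 0.0935] q [-0.666, 0.038, 1.867, 0.337, 1.518, -0.717] F [-0.3, 0.6, -2.1] open 0.0485 phi 24.84 zhead -0.77 zz -0.007
[0.     0.238  0.4264 0.6099 0.0957 0.3083 0.0742] 3.3506691260454247e-06
([-0.0528, -0.0929, 0.0026], [0.35, -0.21, 20.16])
([-0.2633, 0.0484, 0.0295], [0.3, -0.28, 45.16])
[-0.77  0.09  1.73  0.57  1.87 -0.74] 0.0
[-0.72  0.09  1.78  0.65  1.86 -0.71] 0.0
[-0.67  0.09  1.83  0.74  1.85 -0.69] 0.0
[-0.62  0.11  1.88  0.83  1.82 -0.68] 0.0
[-0.56  0.13  1.91  0.92  1.8  -0.67] 0.0
[-0.49  0.16  1.94  1.02  1.77 -0.68] 0.0
```

>>> {"fn": "arm_command", "kwargs": {"steps": [[[-0.053,-0.093,0.003],[0,0,20],0.4],[[-0.053,-0.093,0.003],[0,0,20],0.4],[[-0.053,-0.093,0.003],[0,0,20],0.4],[[-0.053,-0.093,0.003],[0,0,20],0.4]]}}

```text
t: 7.25
tool_pos: [0.4903, -0.15, 0.1993]
tool_rot: [-0.612, 1.495, -0.627]
contact_force: [-0.2, -0.1, -2.8]
opening: 0.0489
```

```bash
python3 - <<'E'
from h import *;from station import ctrl
o=ctrl.get_obs();st(o);r,e=fit()
print(go(o,[.565,.20,.15],Rtool(70)))
q=o["q"]
for nm,X,ph in [("tr",[.55,.0,.18],60),("tr",[.565,.234,.12],70),("st",[.565,.234,.0435],70),("back",[.565,.234-.14,.0435+.05],70),("reg0",[.565,.29,.13],-45),("reg",[.565,.20,.04],-45),("reg",[.565,.20,.04],-40),("lay0",[.565,.2,.03],0),("lay",[.565,.2,.005],45)]:
    s,er=ik(r,np.array(X),Rtool(ph),q);q=s;print(nm,s.round(2),round(er,4))
E
python3 look.py j11 60,220,180,340 60,220,210,370
```

```text
t 7.25 pos [0.4903, -0.15, 0.1993] q [-0.765, 0.094, 1.728, 0.562, 1.868, -0.733] F [-0.2, -0.1, -2.8] open 0.0489 phi 44.66 zhead -0.82 zz -0.009
([-0.2155, 0.2813, 0.0701], [0.28, -0.46, 25.34])
tr [-0.58  0.18  1.78  0.85  1.81 -0.64] 0.0
tr [-0.23  0.26  1.91  1.16  1.54 -0.64] 0.0
st [-0.23  0.41  1.89  1.17  1.49 -0.76] 0.0
back [-0.46  0.37  1.83  1.02  1.7  -0.75] 0.0
reg0 [ 0.63  0.49  1.37 -0.62  1.78  0.67] 0.0
reg [ 0.53  0.48  1.55 -0.65  1.58  0.7 ] 0.0
reg [ 0.5   0.44  1.58 -0.59  1.53  0.67] 0.0
lay0 [ 0.22  0.16  1.8  -0.    1.18  0.23] 0.0
lay [-0.16  0.26  1.91  0.83  1.25 -0.54] 0.0
t 7.25 pos [0.4903, -0.15, 0.1993] q [-0.765, 0.094, 1.728, 0.562, 1.868, -0.733] F [-0.2, -0.1, -2.8] open 0.0489 phi 44.66 zhead -0.82 zz -0.009
```

View pics/j11.png

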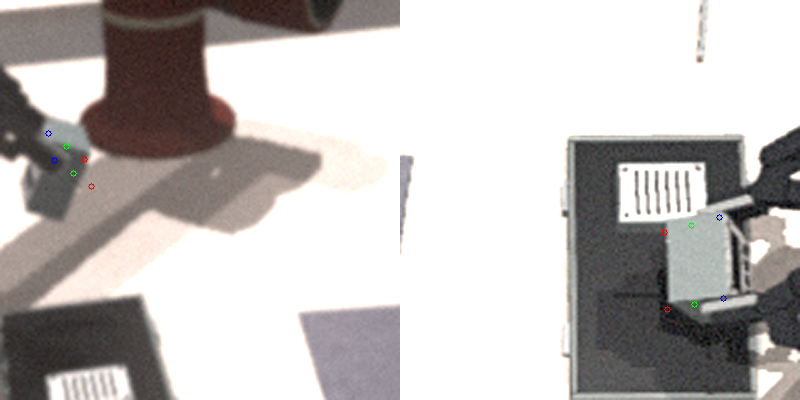

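```bash
python3 - <<'E'
from h import *;from station import ctrl
o=ctrl.get_obs()
print(go(o,[.565,.234,.13],Rtool(70)))
E
```

```text
([-0.2246, 0.3181, 0.0711], [0.38, -0.46, 25.23])
```

>>> {"fn": "arm_command", "kwargs": {"steps": [[[-0.03,0.03,0.01],[0,0,5],0.4],[[-0.06,0.06,0.02],[0,0,9],0.4],[[-0.09,0.09,0.03],[0,0,13],0.4],[[-0.12,0.12,0.04],[0,0,17],0.4],[[-0.14,0.15,0.05],[0,0,20],0.4]]}}

```text
t: 7.85
tool_pos: [0.5414, 0.059, 0.1889]
tool_rot: [-0.339, 1.558, -0.352]
contact_force: [0.7, 0.3, -2.6]
opening: 0.0488
```

```bash
python3 - <<'E'
from h import *;from station import ctrl
o=ctrl.get_obs();st(o)
print(go(o,[.565,.234,.13],Rtool(70)))
E
```

```text
t 7.85 pos [0.5414, 0.059, 0.1889] q [-0.514, 0.148, 1.85, 0.946, 1.798, -0.603] F [0.7, 0.3, -2.6] open 0.0488 phi 64.81 zhead -0.64 zz -0.013
([-0.0216, 0.1835, 0.0223], [0.42, -0.6, 5.2])
```

>>> {"fn": "arm_command", "kwargs": {"steps": [[[-0.005,0.04,0.005],[0.1,-0.2,2],0.4],[[-0.01,0.08,0.01],[0.2,-0.3,4],0.4],[[-0.015,0.12,0.015],[0.4,-0.6,5.2],0.4],[[-0.0215,0.183,0.022],[0.4,-0.6,5.2],0.4],[[-0.0215,0.183,0.022],[0.4,-0.6,5.2],0.4]]}}

```text
t: 8.35
tool_pos: [0.5604, 0.2384, 0.1263]
tool_rot: [-0.27, 1.562, -0.281]
contact_force: [-1.0, -0.7, -2.6]
opening: 0.0487
```

```bash
python3 - <<'E'
from h import *;from station import ctrl
o=ctrl.get_obs();st(o)
for z in (.06,.05,.0435): print(go(o,[.565,.234,z],Rtool(70)))
E
python3 look.py j12 90,250,260,420 60,220,80,240
```

```text
t 8.35 pos [0.5604, 0.2384, 0.1263] q [-0.224, 0.245, 1.917, 1.16, 1.548, -0.618] F [-1.0, -0.7, -2.6] open 0.0487 phi 69.9 zhead -0.45 zz -0.007
([0.0637, 0.0187, 0.0051], [0.47, -0.27, 0.1])
([0.0731, 0.0221, 0.0052], [0.47, -0.27, 0.1])
([0.0792, 0.0244, 0.0053], [0.47, -0.27, 0.1])
t 8.35 pos [0.5604, 0.2384, 0.1263] q [-0.224, 0.245, 1.917, 1.16, 1.548, -0.618] F [-1.0, -0.7, -2.6] open 0.0487 phi 69.9 zhead -0.45 zz -0.007
```

View pics/j12.png

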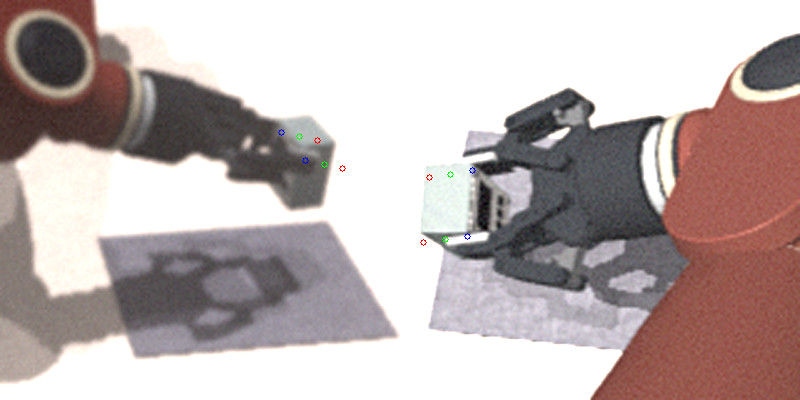

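>>> {"fn": "arm_command", "kwargs": {"steps": [[[0.025,0.008,0.003],[0.4,0,0],0.4],[[0.05,0.016,0.005],[0.4,0,0],0.4],[[0.068,0.021,0.005],[0.4,0,0],0.4],[[0.073,0.022,0.005],[0.4,0,0],0.4],[[0.073,0.022,0.005],[0.4,0,0],0.4]]}}

```text
t: 8.95
tool_pos: [0.5659, 0.2317, 0.0513]
tool_rot: [-0.263, 1.56, -0.287]
contact_force: [0.6, 0.0, -1.8]
opening: 0.0486
```

```bash
python3 - <<'E'
from h import *;from station import ctrl
o=ctrl.get_obs();st(o)
for z in (.0435,.04): print(go(o,[.565,.234,z],Rtool(70)))
E
python3 look.py j13 130,250,300,420 100,220,80,200
```

```text
t 8.95 pos [0.5659, 0.2317, 0.0513] q [-0.234, 0.396, 1.895, 1.166, 1.498, -0.74] F [0.6, 0.0, -1.8] open 0.0486 phi 69.92 zhead -0.91 zz -0.004
([0.0065, 0.0048, -0.0009], [-0.03, -0.25, 0.08])
([0.0098, 0.006, -0.0009], [-0.03, -0.25, 0.08])
t 8.95 pos [0.5659, 0.2317, 0.0513] q [-0.234, 0.396, 1.895, 1.166, 1.498, -0.74] F [0.6, 0.0, -1.8] open 0.0486 phi 69.92 zhead -0.91 zz -0.004
```

View pics/j13.png

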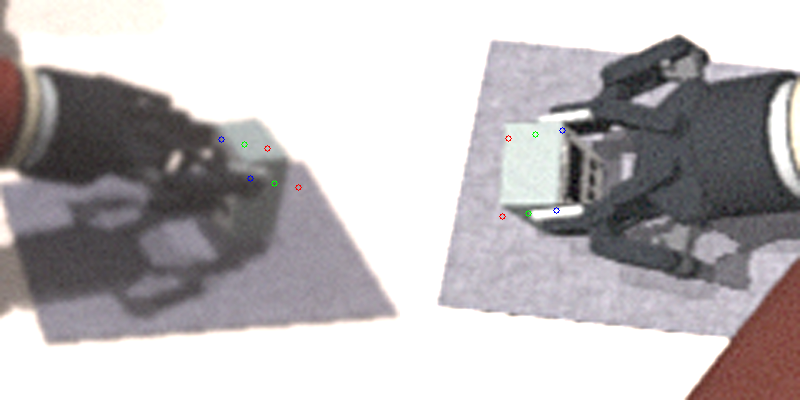

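>>> {"fn": "arm_command", "kwargs": {"steps": [[[0.004,0.001,0],[0,0,0],0.4],[[0.007,0.0025,0],[0,0,0],0.4],[[0.007,0.0025,0],[0,0,0],0.4]]}}

```text
t: 9.35
tool_pos: [0.5668, 0.2317, 0.0452]
tool_rot: [-0.263, 1.557, -0.287]
contact_force: [-0.7, -0.2, -2.5]
opening: 0.0482
```

```bash
python3 - <<'E'
from h import *;from station import ctrl
o=ctrl.get_obs();st(o)
E
```

```text
t 9.35 pos [0.5668, 0.2317, 0.0452] q [-0.234, 0.409, 1.891, 1.167, 1.493, -0.752] F [-0.7, -0.2, -2.5] open 0.0482 phi 69.9 zhead -0.9 zz -0.001
```

>>> {"fn": "arm_command", "kwargs": {"steps": [[[0.0015,0.0005,0],[0,0,0],0.4],[[0.003,0.001,0],[0,0,0],0.4],[[0.003,0.001,0],[0,0,0],0.4]]}}

```text
t: 9.65
tool_pos: [0.567, 0.2317, 0.0432]
tool_rot: [-0.262, 1.556, -0.285]
contact_force: [-1.5, -1.1, 2.5]
opening: 0.0485
```

```bash
python3 - <<'E'
from h import *;from station import ctrl
o=ctrl.get_obs();st(o)
E
```

```text
t 9.65 pos [0.567, 0.2317, 0.0432] q [-0.234, 0.415, 1.889, 1.168, 1.494, -0.757] F [-1.5, -1.1, 2.5] open 0.0485 phi 70.02 zhead -0.86 zz -0.0
```

>>> {"fn": "arm_command", "kwargs": {"steps": [[[0,0,0],[0,0,0],0.7],[[0,0,0],[0,0,0],0.8],[[0,0,0],[0,0,0],0.8],[[0,0,0],[0,0,0],0.8]]}}

```text
t: 10.05
tool_pos: [0.567, 0.2317, 0.0431]
tool_rot: [-0.262, 1.556, -0.285]
contact_force: [-0.4, -0.2, -0.1]
opening: 0.0683
```

```bash
python3 look.py j14 130,250,300,420 100,220,80,200
```

```text
t 10.05 pos [0.567, 0.2317, 0.0431] q [-0.234, 0.415, 1.889, 1.168, 1.494, -0.757] F [-0.4, -0.2, -0.1] open 0.0683 phi 70.01 zhead -0.86 zz -0.0
```

View pics/j14.png

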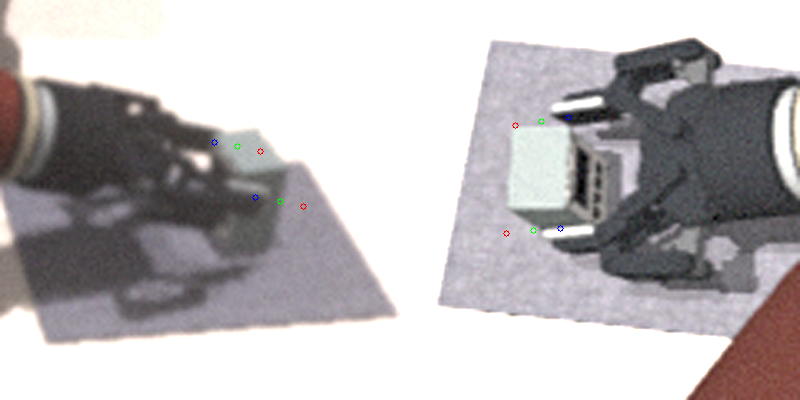

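>>> {"fn": "arm_command", "kwargs": {"steps": [[[0,-0.02,0],[0,0,0],0.85],[[0,-0.05,0],[0,0,0],0.85],[[0,-0.08,0],[0,0,0],0.85],[[0,-0.11,0],[0,0,0],0.85],[[-0.03,-0.13,0],[0,0,0],0.85]]}}

```text
t: 10.65
tool_pos: [0.5642, 0.1182, 0.1137]
tool_rot: [-0.26, 1.563, -0.286]
contact_force: [1.2, 0.5, -0.6]
opening: 0.0727
```

```bash
python3 look.py j15 110,250,280,420 70,220,80,230; python3 - <<'E'
from h import *;from station import ctrl
o=ctrl.get_obs()
r,e=fit();print(e)
print(go(o,[.565,.17,.25],Rtool(0)))
q=o["q"]
for nm,X,ph in [("a",[.565,.15,.24],20),("b",[.565,.25,.24],-20),("reg0",[.565,.30,.16],-45),("reg",[.567,.17,.03],-45)]:
    s,er=ik(r,np.array(X),Rtool(ph),q);q=s;print(nm,s.round(2),round(er,4))
E
```

```text
t 10.65 pos [0.5642, 0.1182, 0.1137] q [-0.425, 0.316, 1.857, 1.052, 1.686, -0.7] F [1.2, 0.5, -0.6] open 0.0727 phi 70.07 zhead -1.0 zz -0.006
1.914894671384282e-06
([-0.1402, 0.0046, -0.0032], [-0.51, 0.09, -69.93])
a [-0.05 -0.1   1.73  0.35  1.53 -0.06] 0.0
b [ 0.45  0.14  1.48 -0.31  1.67  0.46] 0.0
reg0 [ 0.64  0.48  1.34 -0.62  1.82  0.65] 0.0
reg [ 0.49  0.47  1.59 -0.67  1.54  0.69] 0.0
```

View pics/j15.png

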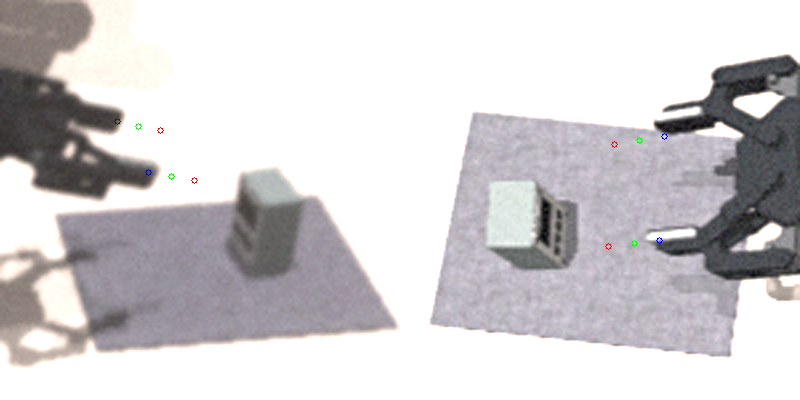

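The controller stands on its end on the mat, face towards -y. Its top end is near (512, 215) in the right panel. I'll measure it.

```bash
python3 - <<'E'
from h import *
p=cam("top","t16.png",(90,170,95,175),7)
im=cv2.imread("pics/t16.png");hsv=cv2.cvtColor(p["img"],cv2.COLOR_RGB2GRAY)
w=np.zeros_like(hsv);w[132:170,108:142]=hsv[132:170,108:142]
print(np.round(w[134:168:3,110:142:3]).tolist())
# expected corners for candidate
C=np.array([.567,.2025]);
for dx in(-.025,.025):
    for dy in(-.017,.017):
        u=(proj(p,[C[0]+dx,C[1]+dy,.074])-[95,90])*7;cv2.circle(im,(int(u[0]),int(u[1])),3,(0,0,255),1)
        u=(proj(p,[C[0]+dx,C[1]+dy,.004])-[95,90])*7;cv2.circle(im,(int(u[0]),int(u[1])),3,(255,0,0),1)
cv2.imwrite("pics/t16.png",im)
E
```

```text
[[125, 119, 120, 122, 115, 115, 114, 121, 117, 114, 117], [124, 122, 115, 120, 119, 121, 124, 113, 122, 122, 124], [114, 131, 143, 144, 148, 142, 141, 85, 110, 119, 122], [123, 130, 146, 142, 144, 142, 145, 104, 92, 101, 118], [117, 128, 143, 142, 143, 146, 142, 105, 14, 87, 80], [118, 135, 140, 143, 146, 147, 144, 119, 16, 89, 71], [119, 138, 143, 146, 145, 147, 144, 86, 4, 102, 68], [108, 148, 141, 142, 144, 143, 144, 92, 25, 93, 64], [116, 144, 142, 140, 140, 143, 146, 83, 15, 92, 76], [120, 141, 147, 148, 155, 146, 141, 86, 43, 91, 92], [117, 112, 64, 64, 64, 63, 69, 67, 98, 80, 82], [112, 118, 119, 101, 57, 68, 73, 74, 64, 81, 76]]
```

View pics/t16.png

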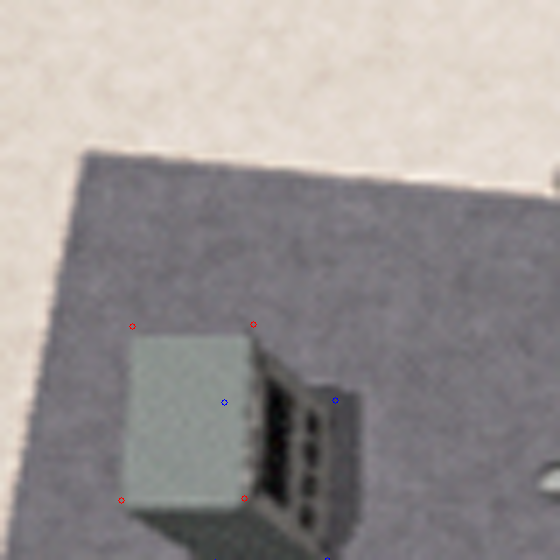

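```bash
python3 - <<'E'
from h import *;from station import ctrl
o=ctrl.get_obs();st(o)
print(go(o,[.5645,.15,.26],Rtool(20)))
E
```

```text
t 10.8 pos [0.5671, 0.1185, 0.1179] q [-0.422, 0.311, 1.853, 1.054, 1.685, -0.701] F [-1.5, -0.3, -0.3] open 0.0729 phi 69.91 zhead -0.94 zz 0.005
([-0.1443, -0.0192, -0.0024], [-0.31, 0.1, -49.91])
```

>>> {"fn": "arm_command", "kwargs": {"steps": [[[-0.045,-0.01,-0.002],[0,0,0],0.9],[[-0.09,-0.019,-0.002],[0,0,-8],0.9],[[-0.144,-0.019,-0.002],[0,0,-17],0.9],[[-0.144,-0.019,-0.002],[0,0,-25],0.9],[[-0.144,-0.019,-0.002],[0,0,-33],0.9]]}}

```text
t: 11.3
tool_pos: [0.5658, 0.1503, 0.2629]
tool_rot: [-0.712, 1.442, -0.743]
contact_force: [-0.6, 0.1, -1.1]
opening: 0.0771
```

```bash
python3 - <<'E'
from h import *;from station import ctrl
o=ctrl.get_obs();st(o)
print(go(o,[.5645,.22,.24],Rtool(-5)))
E
```

```text
t 11.3 pos [0.5658, 0.1503, 0.2629] q [-0.192, -0.1, 1.763, 0.628, 1.591, -0.203] F [-0.6, 0.1, -1.1] open 0.0771 phi 36.52 zhead -0.91 zz 0.011
([-0.0423, 0.0599, -0.0026], [-0.67, 0.07, -41.53])
```

>>> {"fn": "arm_command", "kwargs": {"steps": [[[-0.01,0.015,-0.002],[0,0,-8.5],0.9],[[-0.02,0.03,-0.002],[0,0,-17],0.9],[[-0.03,0.045,-0.002],[0,0,-25],0.9],[[-0.042,0.06,-0.002],[0,0,-33.5],0.9],[[-0.042,0.06,-0.002],[0,0,-41.5],0.9]]}}

```text
t: 11.8
tool_pos: [0.5641, 0.2222, 0.2389]
tool_rot: [-1.263, 1.166, -1.291]
contact_force: [-0.2, 0.6, -0.8]
opening: 0.0769
```

```bash
python3 - <<'E'
from h import *;from station import ctrl
o=ctrl.get_obs();st(o)
print(go(o,[.5645,.29,.18],Rtool(-45)))
E
```

```text
t 11.8 pos [0.5641, 0.2222, 0.2389] q [0.299, 0.01, 1.599, -0.091, 1.551, 0.315] F [-0.2, 0.6, -0.8] open 0.0769 phi -5.29 zhead -0.71 zz 0.011
([-0.0729, 0.0524, -0.0011], [-0.63, -0.19, -39.72])
```

>>> {"fn": "arm_command", "kwargs": {"steps": [[[-0.02,0.005,-0.001],[-0.1,0,-8],0.9],[[-0.04,0.02,-0.001],[-0.3,0,-16],0.9],[[-0.06,0.035,-0.001],[-0.4,-0.1,-24],0.9],[[-0.073,0.052,-0.001],[-0.6,-0.2,-32],0.9],[[-0.073,0.052,-0.001],[-0.6,-0.2,-39.7],0.9]]}}

```text
t: 12.3
tool_pos: [0.5624, 0.2918, 0.1758]
tool_rot: [-1.77, 0.735, -1.767]
contact_force: [-0.3, -0.9, -0.3]
opening: 0.0767
```

```bash
python3 - <<'E'
from h import *;from station import ctrl
o=ctrl.get_obs();st(o)
print(go(o,[.5645,.2315,.065],Rtool(-45)))
E
python3 look.py j17 110,250,280,420 70,220,80,230
```

```text
t 12.3 pos [0.5624, 0.2918, 0.1758] q [0.638, 0.451, 1.345, -0.628, 1.839, 0.631] F [-0.3, -0.9, -0.3] open 0.0767 phi -45.45 zhead -0.55 zz -0.005
([-0.0367, 0.1207, 0.0033], [0.04, 0.39, 0.46])
t 12.3 pos [0.5624, 0.2918, 0.1758] q [0.638, 0.451, 1.345, -0.628, 1.839, 0.631] F [-0.3, -0.9, -0.3] open 0.0767 phi -45.45 zhead -0.55 zz -0.005
```

View pics/j17.png

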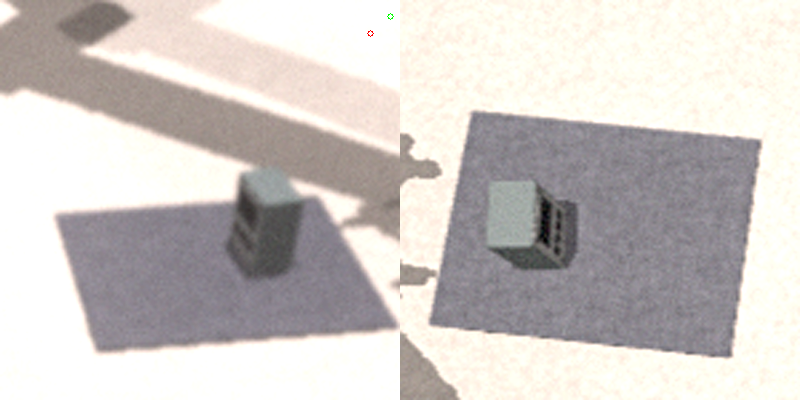

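>>> {"fn": "arm_command", "kwargs": {"steps": [[[-0.037,0.02,0.003],[0,0.4,0.5],0.9],[[-0.037,0.05,0.003],[0,0.4,0.5],0.9],[[-0.037,0.09,0.003],[0,0.4,0.5],0.9],[[-0.037,0.12,0.003],[0,0.4,0.5],0.9],[[-0.037,0.12,0.003],[0,0.4,0.5],0.9]]}}

```text
t: 12.9
tool_pos: [0.5603, 0.2286, 0.0589]
tool_rot: [-1.77, 0.751, -1.762]
contact_force: [-0.3, -0.3, 0.3]
opening: 0.0771
```

```bash
python3 look.py j18 110,250,280,420 70,220,80,230; python3 - <<'E'
from h import *;from station import ctrl
o=ctrl.get_obs()
print(go(o,[.5645,.1795,.013],Rtool(-45)))
E
```

```text
t 12.9 pos [0.5603, 0.2286, 0.0589] q [0.564, 0.489, 1.504, -0.628, 1.641, 0.693] F [-0.3, -0.3, 0.3] open 0.0771 phi -44.95 zhead -0.96 zz -0.012
([0.0021, 0.0722, 0.0026], [0.24, 0.18, -0.22])
```

View pics/j18.png

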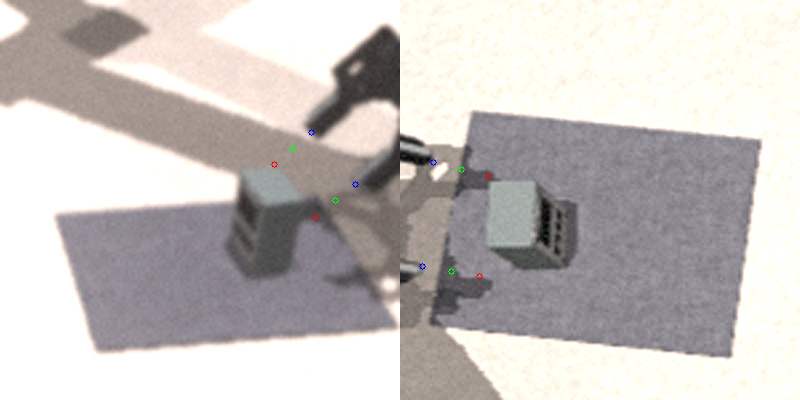

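>>> {"fn": "arm_command", "kwargs": {"steps": [[[0.002,0.02,0.0025],[0.2,0.2,0],0.9],[[0.002,0.04,0.0025],[0.2,0.2,0],0.9],[[0.002,0.06,0.0025],[0.2,0.2,0],0.9],[[0.002,0.068,0.0025],[0.2,0.2,0],0.9],[[0.002,0.068,0.0025],[0.2,0.2,0],0.9]]}}

```text
t: 13.5
tool_pos: [0.5648, 0.1827, 0.0166]
tool_rot: [-1.755, 0.748, -1.767]
contact_force: [0.2, -0.4, 0.3]
opening: 0.0767
```

```bash
python3 look.py j19 120,220,320,420 100,200,80,180
```

```text
t 13.5 pos [0.5648, 0.1827, 0.0166] q [0.506, 0.494, 1.579, -0.657, 1.535, 0.707] F [0.2, -0.4, 0.3] open 0.0767 phi -44.72 zhead -0.87 zz 0.001
```

View pics/j19.png

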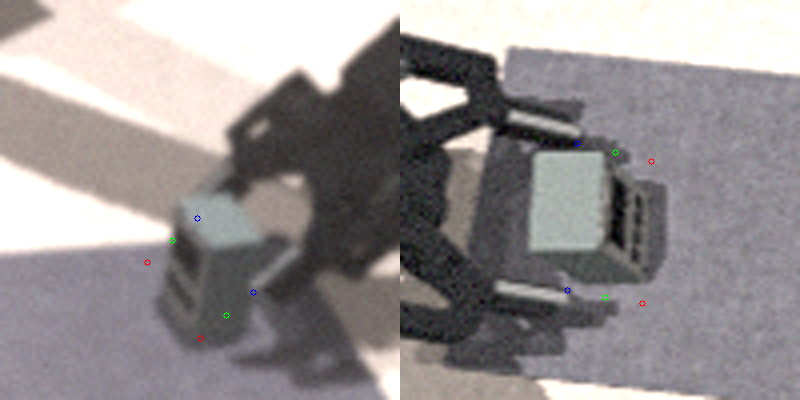

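>>> {"fn": "arm_command", "kwargs": {"steps": [[[0,0,0],[0,0,0],0.6],[[0,0,0],[0,0,0],0.5],[[0,0,0],[0,0,0],0.4],[[0,0,0],[0,0,0],0.4],[[0,0,0],[0,0,0],0.4]], "force": 60}}

```text
t: 14.1
tool_pos: [0.5665, 0.1847, 0.0189]
tool_rot: [-1.75, 0.746, -1.768]
contact_force: [-0.3, 3.5, 5.3]
opening: 0.0488
```

```bash
python3 look.py j20 120,220,320,420 100,200,80,180
```

```text
t 14.1 pos [0.5665, 0.1847, 0.0189] q [0.508, 0.493, 1.576, -0.657, 1.536, 0.707] F [-0.3, 3.5, 5.3] open 0.0488 phi -44.63 zhead -0.79 zz 0.005
```

View pics/j20.png

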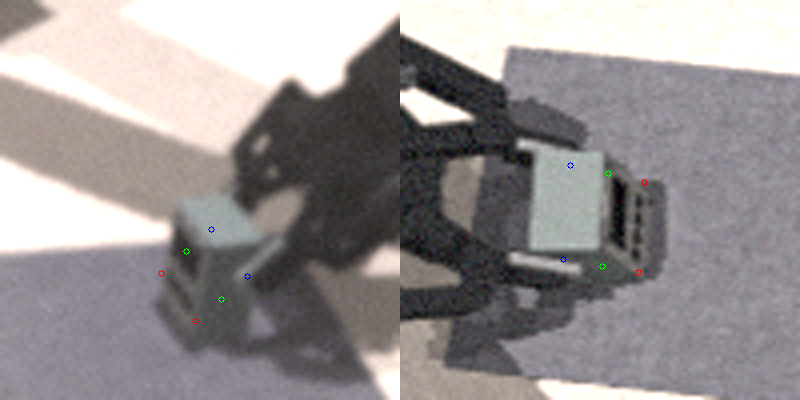

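```bash
cat > lay.py <<'E'
import sys
from h import *;from station import ctrl
T0=np.array([.5665,.1847,.0189]);P=np.array([.5665,.1855,.004])
ax=np.array([np.cos(YAW),np.sin(YAW),0])
o=ctrl.get_obs();st(o)
for a in sys.argv[1:]:
    th,extra=[float(v) for v in a.split(":")]
    T=P+Rn.from_rotvec(np.radians(th)*ax).as_matrix()@(T0-P)+[0,0,extra]
    print(th,go(o,T,Rtool(-44.65+th)))
E
python3 lay.py 0:.01 0:.02 8:.02 16:.02 24:.02
```

```text
t 14.2 pos [0.5665, 0.1847, 0.0189] q [0.508, 0.493, 1.576, -0.657, 1.536, 0.707] F [-0.4, 3.6, 5.6] open 0.0494 phi -44.62 zhead -0.79 zz 0.005
0.0 ([0.007, -0.0071, 0.0], [-0.19, -0.17, -0.02])
0.0 ([0.0141, -0.0142, 0.0001], [-0.19, -0.17, -0.02])
8.0 ([0.0154, -0.0126, 0.0001], [-0.21, -0.16, 7.98])
16.0 ([0.0164, -0.0108, 0.0001], [-0.22, -0.14, 15.98])
24.0 ([0.0172, -0.0089, 0.0001], [-0.23, -0.13, 23.98])
```

>>> {"fn": "arm_command", "kwargs": {"steps": [[[0.007,-0.007,0],[0,0,0],0.4],[[0.014,-0.014,0],[0,0,0],0.4],[[0.0155,-0.0125,0],[0,0,8],0.4],[[0.0165,-0.011,0],[0,0,16],0.4],[[0.017,-0.009,0],[0,0,24],0.4]]}}

```text
t: 14.7
tool_pos: [0.5667, 0.1796, 0.0383]
tool_rot: [-1.456, 1.027, -1.478]
contact_force: [0.5, -1.2, -3.0]
opening: 0.0486
```

```bash
python3 lay.py 32:.02 39:.02 46:.02 53:.02 60:.02;python3 look.py j21 120,220,320,420 100,200,80,180
```

```text
t 14.7 pos [0.5667, 0.1796, 0.0383] q [0.351, 0.248, 1.719, -0.344, 1.314, 0.477] F [0.5, -1.2, -3.0] open 0.0486 phi -20.3 zhead -0.72 zz 0.006
32.0 ([0.0018, 0.0029, -0.0003], [-0.37, -0.02, 7.65])
39.0 ([0.0027, 0.0044, -0.0003], [-0.37, 0.0, 14.65])
46.0 ([0.0035, 0.0061, -0.0003], [-0.37, 0.02, 21.65])
53.0 ([0.004, 0.0078, -0.0003], [-0.37, 0.05, 28.65])
60.0 ([0.0043, 0.0096, -0.0004], [-0.37, 0.07, 35.65])
t 14.7 pos [0.5667, 0.1796, 0.0383] q [0.351, 0.248, 1.719, -0.344, 1.314, 0.477] F [0.5, -1.2, -3.0] open 0.0486 phi -20.3 zhead -0.72 zz 0.006
```

View pics/j21.png

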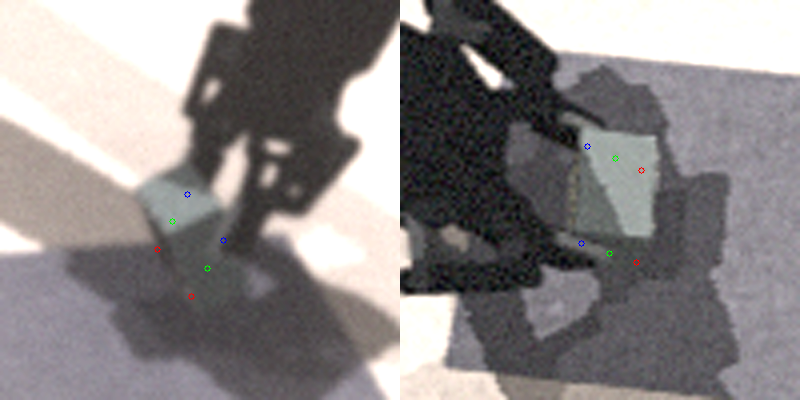

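The controller is tilted about 24° towards its face, and the grip is holding.

>>> {"fn": "arm_command", "kwargs": {"steps": [[[0.002,0.003,0],[-0.4,0,8],0.4],[[0.0025,0.0045,0],[-0.4,0,15],0.4],[[0.0035,0.006,0],[-0.4,0,22],0.4],[[0.004,0.008,0],[-0.4,0,29],0.4],[[0.0045,0.0095,0],[-0.4,0,36],0.4]]}}

```text
t: 15.3
tool_pos: [0.5668, 0.169, 0.0327]
tool_rot: [-0.996, 1.335, -1.018]
contact_force: [-1.5, -0.4, -2.3]
opening: 0.049
```

```bash
python3 lay.py 67:.02 74:.02 82:.02 90:.02 90:.012
```

```text
t 15.3 pos [0.5668, 0.169, 0.0327] q [0.021, 0.11, 1.874, 0.297, 1.164, -0.082] F [-1.5, -0.4, -2.3] open 0.049 phi 15.62 zhead -0.93 zz 0.001
67.0 ([-0.0014, 0.0042, -0.0006], [-0.08, -0.11, 6.72])
74.0 ([-0.0004, 0.0057, -0.0006], [-0.08, -0.11, 13.72])
82.0 ([0.0004, 0.0076, -0.0006], [-0.09, -0.1, 21.72])
90.0 ([0.001, 0.0096, -0.0006], [-0.1, -0.09, 29.72])
90.0 ([0.0032, 0.0173, -0.0006], [-0.1, -0.09, 29.72])
```

>>> {"fn": "arm_command", "kwargs": {"steps": [[[-0.001,0.004,0],[0,0,7],0.4],[[0,0.0055,0],[0,0,14],0.4],[[0.0005,0.0075,0],[0,0,22],0.4],[[0.001,0.0095,0],[0,0,29.7],0.4],[[0.001,0.0095,0],[0,0,29.7],0.4]]}}

```text
t: 15.8
tool_pos: [0.564, 0.169, 0.019]
tool_rot: [-0.601, 1.498, -0.621]
contact_force: [-1.4, -0.7, -2.4]
opening: 0.0487
```

```bash
python3 lay.py 90:.012 90:.006 90:.002 90:0;python3 look.py j22 120,240,300,420 80,200,80,200
```

```text
t 15.8 pos [0.564, 0.169, 0.019] q [-0.221, 0.244, 1.91, 0.804, 1.305, -0.551] F [-1.4, -0.7, -2.4] open 0.0487 phi 45.3 zhead -1.0 zz -0.009
90.0 ([0.0015, 0.0038, 0.0023], [0.2, -0.49, 0.05])
90.0 ([0.0057, 0.0081, 0.0024], [0.2, -0.49, 0.05])
90.0 ([0.0086, 0.0109, 0.0024], [0.2, -0.49, 0.05])
90.0 ([0.01, 0.0123, 0.0024], [0.2, -0.49, 0.05])
t 15.8 pos [0.564, 0.169, 0.019] q [-0.221, 0.244, 1.91, 0.804, 1.305, -0.551] F [-1.4, -0.7, -2.4] open 0.0487 phi 45.3 zhead -1.0 zz -0.009
```

View pics/j22.png

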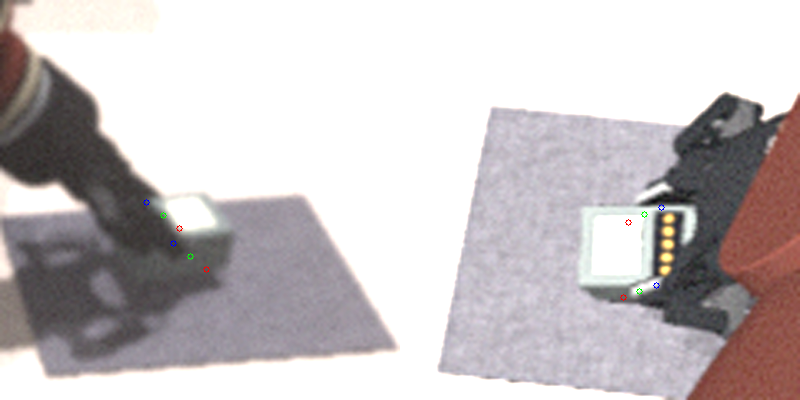

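The back, with its terminals, now faces up and is level. I'll lower it gently.

>>> {"fn": "arm_command", "kwargs": {"steps": [[[0.0015,0.004,0.001],[0,0,0],0.4],[[0.0045,0.007,0.001],[0,0,0],0.4],[[0.0075,0.01,0.001],[0,0,0],0.4],[[0.0075,0.01,0.001],[0,0,0],0.4]]}}

```text
t: 16.3
tool_pos: [0.5664, 0.173, 0.0092]
tool_rot: [-0.603, 1.492, -0.622]
contact_force: [-1.1, -0.3, -2.1]
opening: 0.0484
```

```bash
python3 lay.py 90:.002 90:0 90:-.001
```

```text
t 16.3 pos [0.5664, 0.173, 0.0092] q [-0.212, 0.264, 1.906, 0.809, 1.287, -0.563] F [-1.1, -0.3, -2.1] open 0.0484 phi 45.17 zhead -0.81 zz -0.004
90.0 ([0.0045, 0.0011, -0.0], [0.13, -0.15, 0.18])
90.0 ([0.006, 0.0026, -0.0], [0.13, -0.15, 0.18])
90.0 ([0.0067, 0.0033, -0.0], [0.13, -0.15, 0.18])
```

>>> {"fn": "arm_command", "kwargs": {"steps": [[[0.0015,0.0015,0],[0,0,0],0.4],[[0.003,0.003,0],[0,0,0],0.4],[[0.003,0.003,0],[0,0,0],0.4]]}}

```text
t: 16.6
tool_pos: [0.566, 0.1731, 0.0046]
tool_rot: [-0.603, 1.492, -0.622]
contact_force: [-0.4, -0.6, -2.9]
opening: 0.0485
```

```bash
python3 lay.py 90:0
```

```text
t 16.6 pos [0.566, 0.1731, 0.0046] q [-0.212, 0.272, 1.906, 0.811, 1.281, -0.569] F [-0.4, -0.6, -2.9] open 0.0485 phi 45.17 zhead -0.8 zz -0.004
90.0 ([0.0027, -0.0007, 0.0003], [0.17, -0.17, 0.18])
```

>>> {"fn": "arm_command", "kwargs": {"steps": [[[0.001,0.001,0],[0,0,0],0.4],[[0.0015,0.0015,0],[0,0,0],0.4],[[0.0015,0.0015,0],[0,0,0],0.4]]}}

```text
t: 16.9
tool_pos: [0.5665, 0.1732, 0.0042]
tool_rot: [-0.602, 1.492, -0.619]
contact_force: [-2.7, -1.8, 5.1]
opening: 0.0486
```

```bash
python3 lay.py 90:0
```

```text
t 16.9 pos [0.5665, 0.1732, 0.0042] q [-0.213, 0.275, 1.905, 0.813, 1.282, -0.572] F [-2.7, -1.8, 5.1] open 0.0486 phi 45.3 zhead -0.75 zz -0.003
90.0 ([0.0026, -0.0011, -0.0002], [0.17, -0.1, 0.05])
```

>>> {"fn": "arm_command", "kwargs": {"steps": [[[0,0,0],[0,0,0],0.65],[[0,0,0],[0,0,0],0.75],[[0,0,0],[0,0,0],0.85],[[0,0,0],[0,0,0],0.85]]}}

```text
t: 17.3
tool_pos: [0.5666, 0.1732, 0.0042]
tool_rot: [-0.602, 1.492, -0.619]
contact_force: [-0.0, 0.3, -0.3]
opening: 0.0728
```

```bash
python3 look.py j23 120,240,300,420 80,200,80,200
```

```text
t 17.3 pos [0.5666, 0.1732, 0.0042] q [-0.213, 0.275, 1.905, 0.813, 1.282, -0.572] F [-0.0, 0.3, -0.3] open 0.0728 phi 45.31 zhead -0.76 zz -0.003
```

View pics/j23.png

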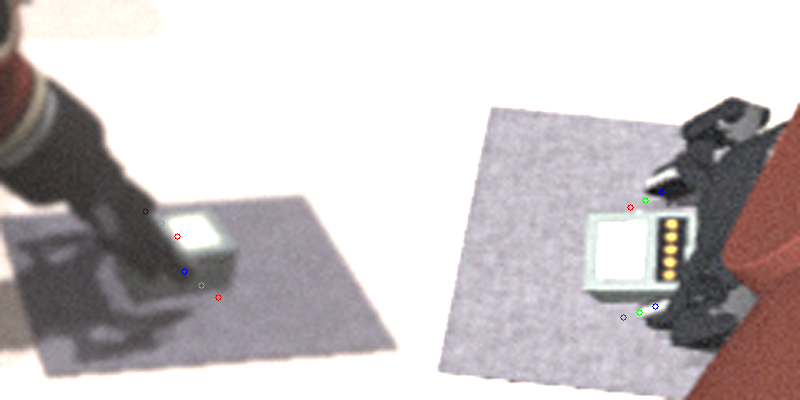

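Released, with the fingers clear and zero contact force. I'll retract along the tool.

>>> {"fn": "arm_command", "kwargs": {"steps": [[[0,-0.02,0],[0,0,0],0.9],[[0,-0.05,0],[0,0,0],0.9],[[0,-0.09,0],[0,0,0],0.9],[[-0.03,-0.13,0],[0,0,0],0.9],[[-0.08,-0.17,0],[0,0,0],0.9]]}}

```text
t: 17.9
tool_pos: [0.5659, 0.1058, 0.1674]
tool_rot: [-0.6, 1.495, -0.621]
contact_force: [2.1, 0.9, 0.1]
opening: 0.0768
```

>>> {"fn": "arm_command", "kwargs": {"steps": [[[-0.03,-0.03,0],[0,0,0],0.9],[[-0.03,-0.03,0],[0,0,0],0.9],[[-0.03,-0.03,0],[0,0,0],0.9]]}}

```text
t: 18.2
tool_pos: [0.5667, 0.1053, 0.211]
tool_rot: [-0.6, 1.492, -0.622]
contact_force: [0.3, -0.3, -1.3]
opening: 0.0766
```

```bash
python3 look.py j24 110,250,280,420 70,230,80,240; python3 - <<'E'
from h import *
a=cam("scene","s24.png",None,1.5)
p=cam("top","t24.png",None,1.5)
im=cv2.imread("pics/j24.png")
# lying prediction: C=(.565,.15)
g=cv2.cvtColor(p["img"],cv2.COLOR_RGB2GRAY)
m=np.zeros_like(g);m[120:180,120:190]=(g[120:180,120:190]>130)
n,l,s,c=cv2.connectedComponentsWithStats(m);i=1+np.argmax(s[1:,4]);print(s[i].tolist(),c[i],onz(p,c[i],.038).round(4))
E
```

```text
t 18.2 pos [0.5667, 0.1053, 0.211] q [-0.328, 0.0, 1.808, 0.742, 1.619, -0.385] F [0.3, -0.3, -1.3] open 0.0766 phi 45.24 zhead -0.91 zz -0.003
[120, 136, 65, 44, 1083] [146.20867959 160.39519852] [0.5532 0.166  0.038 ]
```

View pics/j24.png

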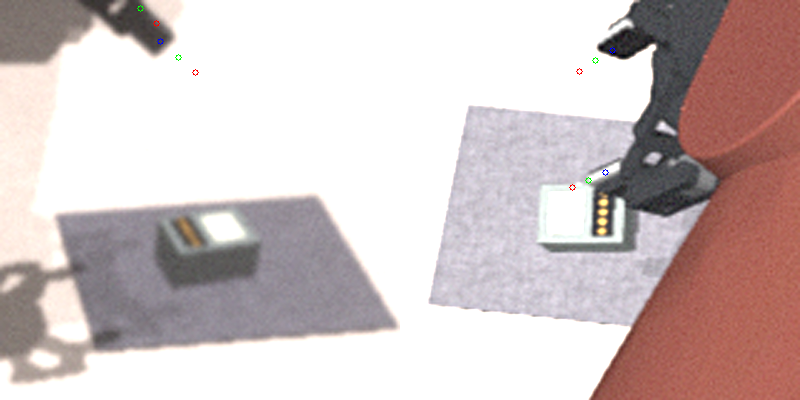

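View pics/s24.png

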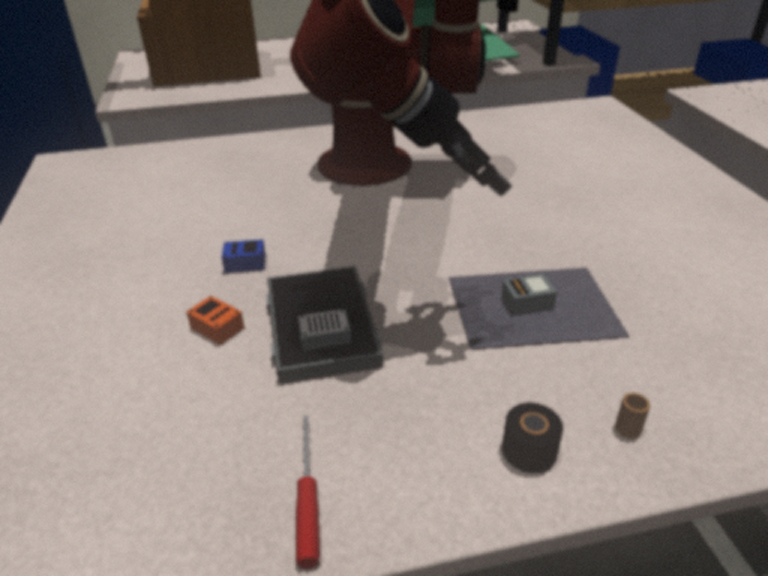

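The scene view (768 x 576) shows the controller lying flat on the mat at about (528, 294), with its terminal side up. The power module is still in its cutout at (325, 327) and the other objects have not moved. I'll hand the job in.

```bash
python3 - <<'E'
from station import ctrl
print(ctrl.finish_job())
E
```

```text
the job is handed in; nothing more can be done
None
```

The controller is lying flat, face down, on the grey mat with its terminals facing up, and the job is handed in at about 18.5 s.

**How it went:** I gripped the window end and tipped the controller to about 40° with the opposite edge still in the cutout. I then lifted it out and stood it on its end on the mat. From there I gripped it again from the back, turned it the remaining 90°, lowered it until it touched the mat, and let go.

**Last checks:** The final pictures from both cameras show it flat on the mat and well inside the edges. The power module is in its cutout and nothing else has moved. When the fingers opened the contact force was about zero, and the arm then backed well clear. The highest contact force I read was about 6 N.

**Checks that disagreed:**
- **Fingertips:** they sat about 30–40 mm behind the reported tool point, not the 0–13 mm the description gives. I placed the grasps from the camera pictures instead.
- **Final touch-down:** it came about 1 mm earlier than predicted, so the controller may have been about 1° off level until it was released.
- **Final position:** my last automatic fix, (0.553, 0.166), is not reliable because the image mask probably also picked up part of the gripper. I relied on the pictures.

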